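Seat a connector in the harness tester and tip the lid shut

TASK

Put the grey connector with the blue insert upright into the nest of the test fixture, press it down past its stiff sprung jaws until it bottoms, bed it on the delicate contacts there by pushing about 10 N harder for half a second, and let go. Then push the open lid from behind, gently, past upright until it tips, and let it fall shut by its own weight without riding it down or pressing it. Leave the black connector, the tape roll and the yellow-handled pick where they are.

Things in the scene. Friction and masses are not known exactly. Their poses are not given: they have to be found in the camera images.
- connector: Loose grey connector standing upright, about 60 g. Shell 36 (its x) x 44 (its y) x 46 mm high, straight sides; on it a blue insert 28 x 36 mm, 10 mm high (top 56 mm above the foot). Origin: centre of its underside; z up. A half turn looks the same. It starts at either of two places, the spare at the other.
- spare: Bystander: connector of the same shape, black with an orange insert. Origin: centre of its underside.
- fixture: Fixed test fixture: aluminium base plate 160 (x) x 190 (y) x 12 mm with a white nest block 64 x 84 mm, top 40 mm above the table. Origin: at table height below the nest's centre. Lid hinge along x at y = +85 mm, on two blue posts 77 mm high (x = +-67). Two steel rest posts 78 mm high at x = +-50, y = -55 mm. May be turned about vertical.
- nest (a point): Centre of the nest pocket's floor (top of the contact plate), 16 mm above the table; axes as the fixture. Pocket 40.4 (x) x 50.4 (y) mm, 24 mm deep. The connector goes in with its 44 mm side along the fixture's y, either way round; fully home its foot stands on this floor and its shell is 22 mm proud of the block.
- nest_mouth (a point): Centre of the pocket's mouth, 40 mm above the table, with a small chamfer. Two green sprung jaws on the pocket's +-y sides, 22 mm wide, 41 mm apart at rest, with a tapered lead-in, grip the connector: from about 7 mm deep it must be pushed down against some 4 to 20 N, varying with depth and friction (steady over the last 5 mm), until the load climbs at the floor. They then hold it.
- contacts: Delicate brass contact plate, 37 x 47 x 2 mm, the floor of the nest pocket; top 16 mm above the table. Origin: centre of its underside, 14 mm above the table. The connector's foot must bear on it with about 10 N for half a second, over and above what the jaws take: under 6 N it is not bedded, over 25 N the contacts break. It is rigid: a fraction of a millimetre makes the difference.
- lid (a joint): Lid angle: 0 shut (level), 1.57 upright, about 2.05 open on its stop, leaning to the fixture's +y, away from the nest. Blue plate 120 mm wide (x), 150 mm hinge to free edge, 8 mm thick, about 0.35 kg; a 50 x 50 x 4 mm rubber pad inside ends 2 mm above a seated connector. The robot must be off it before it is below 0.7.
- lid_hinge (a point): On the hinge axis, in the middle of the lid's width, 78 mm above the table, on the lid's inner face. Its axes turn with the lid: x along the hinge, -y from the hinge to the free edge, z out of the lid's outer (back) face.
- lid_edge (a point): Middle of the lid's free edge on its outer (back) face, marked yellow: 150 mm from the hinge, 8 mm out from the inner face; axes as lid_hinge. Under 3 N here moves the lid; over 10 N from the robot is too rough. The hinge is damped and a little stiff: the lid falls by itself only from some 0.15 to 0.5 rad past upright, which varies.
- tape: Bystander: loose roll of black tape lying flat, 64 mm across, 19 mm high. Origin: centre of its underside.
- pick: Bystander: loose screwdriver-like pick with yellow handle, 150 mm long, lying on the table. Origin near its middle.

How it is judged:
On the way, in this order (a step that is already met when the one before it is completed fails the run):
1. the connector stands fully home and bears on the contact plate with at least 6 N (z of connector in the frame of nest below 0.0018 m and horizontal distance between connector and nest below 0.005 m and angle between connector's own z axis and vertical below 0.06 rad and contact force between connector and contacts above 6 N and value of joint lid above 1.8 rad), for 0.3 s.
2. the grey connector is fully home and upright in the nest and let go of, the lid still open (z of connector in the frame of nest below 0.0018 m and horizontal distance between connector and nest below 0.005 m and angle between connector's own z axis and vertical below 0.06 rad and contact force between the fingers and connector below 0.1 N and value of joint lid above 1.8 rad), for 0.2 s.
3. the lid has been pushed past upright (value of joint lid below 1.5 rad).
At the end, for the whole second after the job is handed in: The lid is shut (within 0.04 rad) and at rest; the grey connector stands upright (within 0.06 rad) in the nest, its foot within 1.8 mm of the pocket floor and within 5 mm of its centre, at rest (value of joint lid below 0.04 rad and velocity of joint lid between -0.05 and 0.05 rad/s and z of connector in the frame of nest below 0.0018 m and horizontal distance between connector and nest below 0.005 m and angle between connector's own z axis and vertical below 0.06 rad and linear speed of connector below 0.02 m/s); the robot touches nothing.
It fails at once if the connector bears on the nest's contact plate with more than 25 N (contact force between connector and contacts above 25 N).
It fails at once if the robot pushes the lid with more than 10 N (contact force between any of the fingers, the arm and lid above 10 N).
It fails at once if the robot still touches the lid once it has fallen below 0.7 rad (value of joint lid below 0.7 rad and contact force between any of the fingers, the arm and lid above 0.1 N).
It fails at once if the black connector, the tape roll or the pick is moved more than 20 mm (distance of any of spare, tape, pick from where it was at the start of the episode above 0.02 m).
It also fails if it takes over 72 s, if anything falls off the work surface, if the arm or the gripper's body presses on something with over 40 N, if the wrist force passes 120 N, or if a joint passes its speed limit or range.

ROBOT

A 6-joint arm with a two-finger parallel gripper is mounted at the origin on the work surface. World frame = base frame: x ahead of the robot, y to its left, z up, the work surface at z = 0. Lengths are in m, angles in rad, forces in N, time in s.
With the tool pointing down it reaches from about 0.4 to 0.825 m from the base axis. Payload 7 kg.
Tool frame: the origin (TCP) lies midway between the tips of the shut fingers; the grasp point (between the pads) lies 19 mm behind it; x points along the fingers, y is the direction in which the jaws open and shut, and the axes are right-handed (so a half turn about x gives the same grasp; the last joint's range is limited). The gripper opens to 88 mm and grips with 3 to 60 N. Pads are 19 mm wide; open, the fingers measure 130 mm over their backs; the gripper's body (78 mm by 193 mm) begins 47 mm behind the grasp point.
Start: joints at [1.453, 0.359, 0.012, 0, -1.224, -0.288], TCP at [0.266, 0.62, 0.227] pointing down, gripper open.
Joint ranges: [-3.07, 3.07], [-1.43, 2.12], [-1.02, 1.25], [-3.03, 1.67], [-3.05, -0], [-3.03, 3.03]. Speed limits (rad/s): [2.39, 2.39, 3.01, 3.14, 3.14, 3.14].

INTERFACE

Orientations are given as [roll, pitch, yaw] about the fixed x, y, z axes, in that order (R = Rz(yaw) Ry(pitch) Rx(roll)).
In Python, from rig import sensors, get_image, job gives the robot as it stands. The module is installed in compiled form; this text tells all that it offers.
- The arm moves only by the tool jog_arm, never from a script. Its argument "series" is text: rows parted by semicolons, each of 6 numbers parted by spaces: the shift along the tool's x, y, z in cm, then the turn, a rotation vector about the tool's x, y, z in degrees. A call has exactly 10 rows; each row is the pose to reach, as a shift and turn from the pose commanded when the call began, along the tool's axes at that moment; what a row does not reach only later rows make up. A row lasts 1/12 s, in which the tool goes at most 41.7 mm and 7.16 degrees, less where a joint would pass 70% of its speed; a pose out of reach is approached as far as the arm can. A call with a gripper value outside its range is refused whole. "claw" is the opening, from -1 (shut) to 1 (fully open), so that 0 is half open, set as the call begins (left out, the last holds). The fingers move at their own pace and stop on an object; the grip force is fixed at half the most. Time passes only in rows, so rows that repeat a pose let the fingers close, or fill a call up. It gives the time, the measured TCP pose, the force and the opening at its end, in the units of the state.
- sensors.read_state(): the state, without advancing time (a new reading comes with each control period).
- get_image(name): name is "side" or "top" or "wrist"; returns a dict with "frame" (480x640x3 uint8, red, green, blue), "z_map" (480x640 float32, m along the optical axis (not along the pixel's ray), 0 where there is no reading), "fx", "fy", "cx", "cy" (pixels), "k1" (the pictures are not rectified: a ray, as slopes to the right and down, at radius r is drawn at 1 + k1 r^2 times it, then the intrinsics apply), "rvec" (rotation vector, rad) and "tvec" (3), from world to camera coordinates, as OpenCV has them. Camera axes: x right, y down, z forward; pixel columns grow to the right and rows downward; lengths in m; the calibration is good to about 2 mm. A picture is of the moment at which its call begins.
- job.finish_job(): hands the job in, once; it reports no verdict.
The state is a dict: "clock": time; "qpos": joint angles; "joint_velocities": joint speeds; "effort": joint torques, N m; "position": TCP position; "ee_rot": TCP orientation; "force": force on the tool from outside, world axes, zero at the start; "ft_torque": the same for the moment, N m; "gripper_width": opening from 0.0 (shut) to 1.0 (fully open).
Only numpy, scipy, OpenCV 4.12 (cv2) and the standard library are available. Lean on these libraries where they do the work, as an engineer would, in place of code of your own. Each camera call takes 0.05 s, during which the arm holds its last target.

## Working session

There is one attempt and no reset: what is moved stays moved. The work goes in short steps, Python scripts to look and compute and a tool call to move; the robot and the scene stay as the last step left them, time stands still between calls to the robot, and variables do not carry over. Pictures are saved under pics/ and viewed, and the job is handed in when it is done.

Besides the shell and the picture viewer there is one more tool, called after "Request:" as name(argument=value, ...) on one line, values as JSON. jog_arm: Moves the arm, as the interface text tells. Its arguments: {"type":"object","properties":{"series":{"type":"string"},"claw":{"type":"number"}},"required":["series"]}

```bash
ls; mkdir -p pics
python3 - <<'E'
from rig import sensors, get_image
import cv2, numpy as np
print(sensors.read_state())
for n in ["side","top","wrist"]:
    d=get_image(n)
    cv2.imwrite(f"pics/{n}0.png",cv2.cvtColor(d["frame"],cv2.COLOR_RGB2BGR))
    np.savez(f"{n}0.npz",**d)
    print(n,{k:d[k] for k in d if k not in("frame","z_map")})
E
```

```text
pics
{'clock': 0.0, 'qpos': array([ 1.45311775e+00,  3.59385291e-01,  1.10789622e-02, -3.62072140e-04,
       -1.22409246e+00, -2.88146320e-01]), 'joint_velocities': array([-0.00123754,  0.00181525,  0.00043237, -0.00105644, -0.00121651,
       -0.00045384]), 'effort': array([-8.62390061e-04, -5.82715416e+01,  2.93058211e+01,  6.99693024e+00,
        6.91286419e-03, -1.59348410e-04]), 'position': array([0.26627452, 0.61973801, 0.22563032]), 'ee_rot': array([ 1.64967436,  1.56915811, -1.8978665 ]), 'force': array([-0.54489368,  0.69362671,  0.28967277]), 'ft_torque': array([-0.01978436, -0.01172129, -0.03323314]), 'gripper_width': 1.0017279006366107}
side {'fx': 433.45594086253925, 'fy': 433.45594086253925, 'cx': 316.4748197050426, 'cy': 231.72211902121617, 'k1': 0.008598435190656986, 'rvec': array([ 0.30278578, -2.85924609,  1.11565655]), 'tvec': array([0.61553851, 0.12209727, 0.8065812 ])}
top {'fx': 551.2373170859611, 'fy': 551.2373170859611, 'cx': 327.44220701663124, 'cy': 235.24860656708003, 'k1': -0.09988724620434548, 'rvec': array([-2.24481777,  2.18977966, -0.04952335]), 'tvec': array([0.02056781, 0.58917503, 1.23489228])}
wrist {'fx': 404.7000654172664, 'fy': 404.7000654172664, 'cx': 317.26961522512124, 'cy': 234.72039146502385, 'k1': 0.03108877883826638, 'rvec': array([-1.6243351 ,  2.46544678,  0.37247747]), 'tvec': array([ 0.67332292, -0.03642   ,  0.3891933 ])}
```

View pics/top0.png

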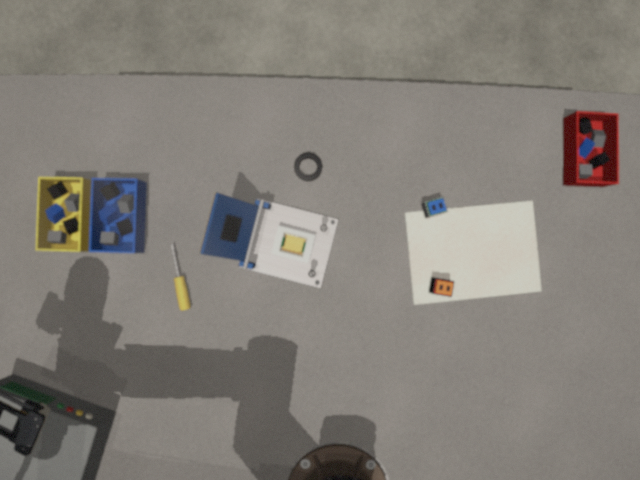

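View pics/side0.png

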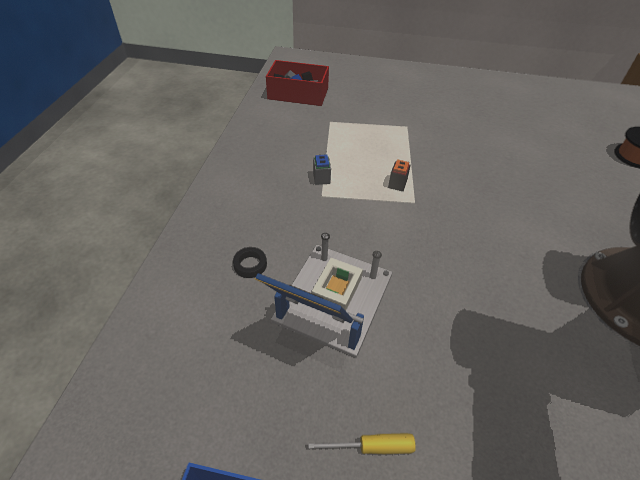

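View pics/wrist0.png

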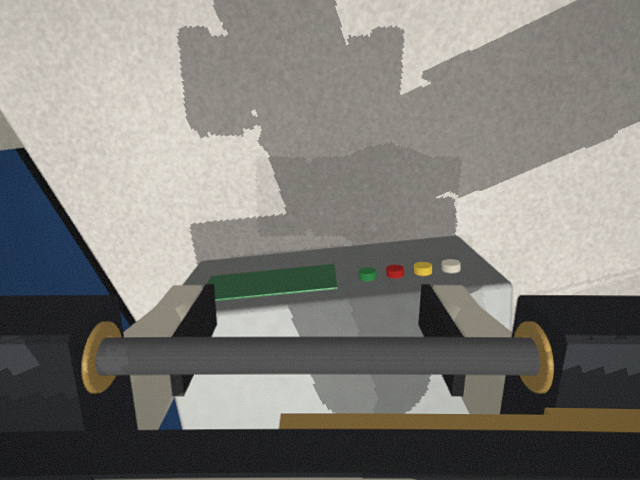

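The top view shows the grey/blue connector at about (434,206) and the black/orange one at (442,287). The fixture nest is at (293,244), with its open lid to the left; the tape is at (308,166) and the pick at (180,280).

```bash
cat > h.py <<'E'
import numpy as np, cv2
from scipy.spatial.transform import Rotation as R
def load(n): return dict(np.load(n,allow_pickle=True))
def ray(d,uv):
    uv=np.atleast_2d(np.array(uv,float)); x=(uv[:,0]-d["cx"])/d["fx"]; y=(uv[:,1]-d["cy"])/d["fy"]
    rd=np.hypot(x,y); r=rd.copy()
    for _ in range(20): r=rd/(1+d["k1"]*r*r)
    s=np.where(rd>0,r/np.maximum(rd,1e-12),1); return np.c_[x*s,y*s,np.ones(len(x))]
def cam(d):
    M=R.from_rotvec(d["rvec"]).as_matrix(); return M,-M.T@np.array(d["tvec"])
def at_z(d,uv,z):
    M,c=cam(d); v=ray(d,uv)@M; return c+v*((z-c[2])/v[:,2])[:,None]
def deproj(d,uv,zc=None):
    M,c=cam(d); uv=np.atleast_2d(uv)
    if zc is None: zc=np.array([d["z_map"][int(round(v)),int(round(u))] for u,v in uv])
    return c+(ray(d,uv)*np.asarray(zc)[:,None])@M
def proj(d,P):
    M,c=cam(d); p=(np.atleast_2d(P)-c)@M.T; x=p[:,0]/p[:,2];y=p[:,1]/p[:,2]; f=1+d["k1"]*(x*x+y*y)
    return np.c_[x*f*d["fx"]+d["cx"],y*f*d["fy"]+d["cy"]]
def cloud(d):
    h,w=d["z_map"].shape; u,v=np.meshgrid(np.arange(w),np.arange(h)); P=deproj(d,np.c_[u.ravel(),v.ravel()],d["z_map"].ravel())
    return P.reshape(h,w,3), d["z_map"]>0
def crop(d,x0,y0,x1,y1,s,name):
    im=cv2.cvtColor(d["frame"],cv2.COLOR_RGB2BGR)[y0:y1,x0:x1]
    cv2.imwrite(name,cv2.resize(im,None,fx=s,fy=s,interpolation=cv2.INTER_CUBIC))
def grab(n,tag):
    from rig import get_image
    d=get_image(n); np.savez(f"{tag}.npz",**d); cv2.imwrite(f"pics/{tag}.png",cv2.cvtColor(d["frame"],cv2.COLOR_RGB2BGR)); return d
E
python3 - <<'E'
from h import *
for n in ["top","side"]:
    d=load(n+"0.npz"); P,ok=cloud(d)
    if n=="top":
        for uv in [(293,244),(434,206),(442,287),(308,155),(300,300),(182,295),(435,360),(260,210)]: print(uv,deproj(d,[uv]).round(4))
        crop(d,190,140,350,300,5,"pics/t_fix.png"); crop(d,400,180,480,310,5,"pics/t_con.png")
    else: crop(d,220,140,420,360,3,"pics/s_fix.png")
E
```

```text
(293, 244) [[0.5669 0.1117 0.0159]]
(434, 206) [[ 0.6567 -0.1932  0.0602]]
(442, 287) [[ 0.481  -0.216   0.0544]]
(308, 155) [[0.7664 0.0834 0.0183]]
(300, 300) [[0.4415 0.0932 0.0049]]
(182, 295) [[0.4482 0.3534 0.0282]]
(435, 360) [[ 0.3096 -0.2179 -0.0025]]
(260, 210) [[0.6366 0.1806 0.0827]]
```

View pics/t_fix.png

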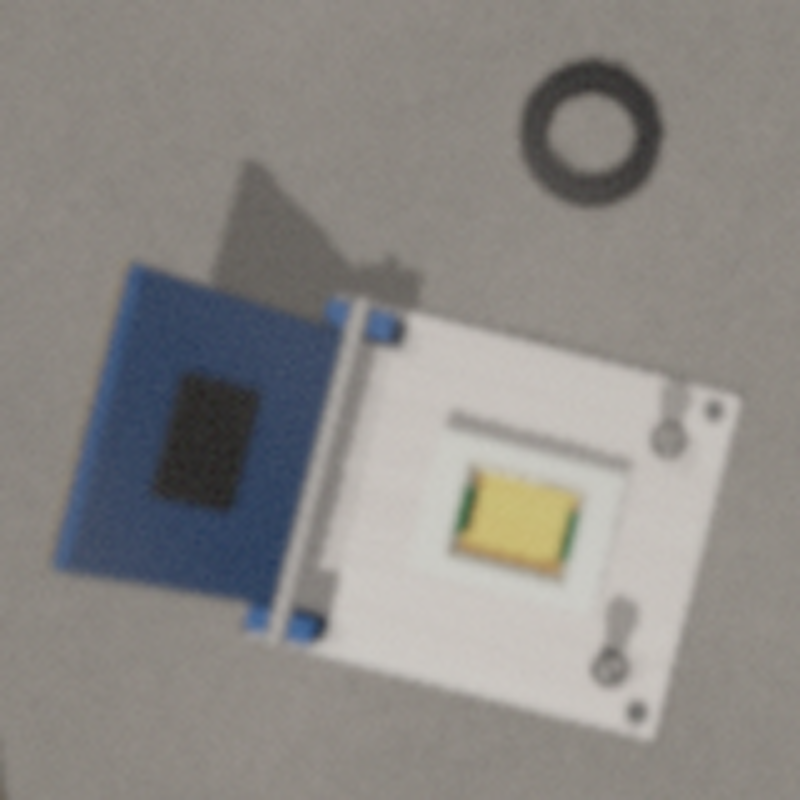

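View pics/t_con.png

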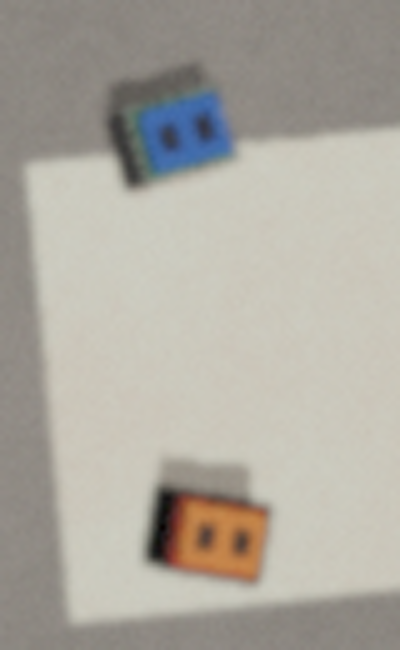

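View pics/s_fix.png

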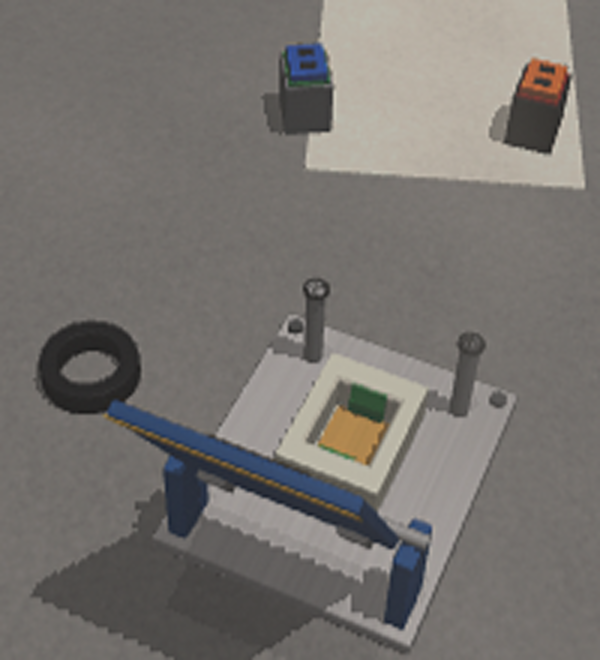

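Run:
```python
from h import *
from scipy.optimize import least_squares
t=load("top0.npz"); s=load("side0.npz")
def T(a): a=np.array(a,float); return np.c_[190+(a[:,0]+.5)/5-.5,140+(a[:,1]+.5)/5-.5]
def S(a): a=np.array(a,float); return np.c_[220+(a[:,0]+.5)/3-.5,140+(a[:,1]+.5)/3-.5]
mod_t=np.array([[50,-55,78],[-50,-55,78],[80,-95,12],[-80,-95,12]])/1e3
uv_t=T([[669,439],[610,667],[741,393],[653,741]])
mod_s=np.array([[50,-55,78],[-50,-55,78],[32,-42,40],[-32,-42,40],[-32,42,40],[32,42,40],[-80,-95,12],[-80,95,12]])/1e3
uv_s=S([[316,288],[470,343],[335,353],[427,390],[375,500],[275,452],[517,398],[407,648]])
def W(p,m): 
    c,q=np.cos(p[2]),np.sin(p[2]); return np.c_[p[0]+c*m[:,0]-q*m[:,1],p[1]+q*m[:,0]+c*m[:,1],m[:,2]]
rt=lambda p:(proj(t,W(p,mod_t))-uv_t)
rs=lambda p:(proj(s,W(p,mod_s))-uv_s)
for nm,f in [("top",lambda p:rt(p).ravel()),("side",lambda p:rs(p).ravel()),("both",lambda p:np.r_[rt(p).ravel(),rs(p).ravel()])]:
    o=least_squares(f,[.567,.112,-.2]); print(nm,o.x.round(4),np.degrees(o.x[2]).round(2)); print(f(o.x).reshape(-1,2).round(2).tolist())
# connectors
def C(a): a=np.array(a,float); return np.c_[400+(a[:,0]+.5)/5-.5,180+(a[:,1]+.5)/5-.5]
for nm,q in [("grey",[[139,108],[223,92],[238,150],[153,172]]),("black",[[182,497],[270,507],[258,582],[167,569]])]:
    P=at_z(t,C(q),.056); print(nm,P.mean(0).round(4)); 
    e=[np.linalg.norm(P[i]-P[(i+1)%4])*1e3 for i in range(4)]; print(np.round(e,1), [np.degrees(np.arctan2(*(P[(i+1)%4]-P[i])[[1,0]])).round(1) for i in range(4)])
P,ok=cloud(t)
for nm,(x0,y0,x1,y1) in {"grey":(418,190,452,222),"black":(425,272,460,302)}.items():
    q=P[y0:y1,x0:x1].reshape(-1,3); q=q[(q[:,2]>.046)&(q[:,2]<.07)]; print(nm,len(q),q.mean(0).round(4),cv2.minAreaRect((q[:,:2]*1e3).astype(np.float32)))
```

```text
top [ 0.5686  0.1168 -0.2252] -12.9
[[-2.83, -0.79], [-2.73, -0.58], [2.98, 0.87], [2.92, 0.59]]
side [ 0.5687  0.1174 -0.2608] -14.94
[[0.4, 1.1], [0.34, 2.4], [-0.93, 1.06], [0.28, 1.4], [-1.41, -0.13], [-1.65, 1.45], [2.89, -2.76], [0.31, -3.96]]
both [ 0.5691  0.1172 -0.2494] -14.29
[[-2.62, -0.28], [-3.62, -0.37], [3.38, 1.85], [1.65, 1.12], [-0.22, 1.1], [-0.07, 1.95], [-1.42, 1.01], [-0.07, 1.06], [-1.25, -0.3], [-1.68, 1.61], [2.33, -3.41], [0.94, -4.27]]
grey [ 0.6579 -0.2013  0.056 ]
[37.9 26.2 38.9 28.5] [np.float64(-77.7), np.float64(-164.2), np.float64(105.9), np.float64(13.6)]
black [ 0.4804 -0.2189  0.056 ]
[39.2 33.1 40.6 32. ] [np.float64(-95.3), np.float64(172.2), np.float64(83.0), np.float64(-10.5)]
grey 278 [ 0.6567 -0.1992  0.054 ] ((656.5477294921875, -199.8468475341797), (35.98923873901367, 42.35132598876953), 18.546581268310547)
black 269 [ 0.481  -0.2185  0.0548] ((480.8385925292969, -218.50515747070312), (45.26313781738281, 35.12995910644531), 84.82949829101562)
```

Run:
```python
from h import *
from rig import sensors
s=sensors.read_state(); Rt=R.from_euler('xyz',s["ee_rot"]).as_matrix(); print(Rt.round(3)); p=s["position"]
w=load("wrist0.npz"); M,c=cam(w); print("cam in tool",(Rt.T@(c-p)).round(4)); print((Rt.T@M.T).round(3))
```

```text
[[-0.    -0.395 -0.919]
 [-0.001 -0.919  0.395]
 [-1.     0.001 -0.   ]]
cam in tool [-0.156   0.0011 -0.0802]
[[ 0.    -0.296  0.955]
 [ 1.     0.    -0.   ]
 [-0.     0.955  0.296]]
```

```bash
cat >> h.py <<'E'
def down(ydeg):
    a=np.radians(ydeg); x=np.array([0,0,-1.]); y=np.array([np.cos(a),np.sin(a),0]); return np.c_[x,y,np.cross(x,y)]
def st():
    from rig import sensors
    s=sensors.read_state(); return s, np.array(s["position"]), R.from_euler('xyz',s["ee_rot"]).as_matrix()
def rel(p0,R0,p1,R1):
    return np.r_[R0.T@(np.array(p1)-p0)*100, np.degrees(R.from_matrix(R0.T@R1).as_rotvec())].round(2)
E
python3 - <<'E'
from h import *
s,p,Rt=st(); R0=down(-113.3); p=np.array([.266,.62,.227])
for q,a in [((.266,.62,.32),-113.3),((.46,.21,.32),-140),((.657,-.2,.30),-165),((.657,-.2,.19),-165)]: print(q,a,rel(p,R0,q,down(a)))
E
```

```text
(0.266, 0.62, 0.32) -113.3 [-9.3  0.   0.   0.   0.   0. ]
(0.46, 0.21, 0.32) -140 [ -9.3   29.98 -34.04  26.7    0.     0.  ]
(0.657, -0.2, 0.3) -165 [ -7.3   59.85 -68.35  51.7    0.     0.  ]
(0.657, -0.2, 0.19) -165 [  3.7   59.85 -68.35  51.7    0.     0.  ]
```

Request:
jog_arm(series="-2 0 0 0 0 0; -5 0 0 0 0 0; -8 1 -1 1 0 0; -9.3 3 -3.4 3 0 0; -9.3 5.5 -6.3 6 0 0; -9.3 8 -9.1 9 0 0; -9.3 10.5 -12 12 0 0; -9.3 13 -14.8 14 0 0; -9.3 15.5 -17.7 16 0 0; -9.3 18 -20.6 18 0 0")

```text
clock: 0.98
position: [0.3849, 0.3716, 0.3195]
ee_rot: [0.078, 1.571, 2.498]
force: [0.8, -0.5, 0.6]
gripper_width: 1.001
```

Run:
```python
from h import *
p=np.array([.266,.62,.227])+down(-113.3)@[-.093,.18,-.206]; R0=down(-131.3); print(p)
for q,a in [((.657,-.2,.30),-165),((.657,-.2,.19),-165)]: print(q,a,rel(p,R0,q,down(a)))
```

```text
[0.38400176 0.37319728 0.32      ]
(0.657, -0.2, 0.3) -165 [  2.    25.04 -58.34  33.7    0.     0.  ]
(0.657, -0.2, 0.19) -165 [ 13.    25.04 -58.34  33.7    0.     0.  ]
```

Request:
jog_arm(series="0 1.5 -3.6 2 0 0; 0 3.1 -7.2 4 0 0; 0 4.6 -10.8 6 0 0; 0 6.2 -14.4 8 0 0; 0 7.7 -18 10 0 0; 0 9.3 -21.6 12 0 0; 0 10.8 -25.2 14 0 0; 0 12.4 -28.8 16 0 0; 0 13.9 -32.4 18 0 0; 0 15.4 -36 20 0 0")

```text
clock: 1.82
position: [0.5541, 0.0183, 0.3196]
ee_rot: [-0.905, 1.571, 1.166]
force: [1.2, 1.8, 0.3]
gripper_width: 1.0
```

Run:
```python
from h import *
p=np.array([.384,.3732,.32])+down(-131.3)@[0,.154,-.36]; R0=down(-151.3); print(p)
for q,a in [((.657,-.2,.30),-165),((.657,-.2,.19),-165)]: print(q,a,rel(p,R0,q,down(a)))
```

```text
[0.55281483 0.01990472 0.32      ]
(0.657, -0.2, 0.3) -165 [  2.     1.42 -24.29  13.7    0.     0.  ]
(0.657, -0.2, 0.19) -165 [ 13.     1.42 -24.29  13.7    0.     0.  ]
```

Request:
jog_arm(series="1 0.2 -3.5 2 0 0; 2.5 0.4 -7 4 0 0; 4 0.6 -10.5 6 0 0; 5.5 0.8 -14 8 0 0; 7 1 -17.5 10 0 0; 9 1.2 -20.5 12 0 0; 11 1.3 -22.8 13 0 0; 12.5 1.4 -24 13.7 0 0; 13 1.4 -24.3 13.7 0 0; 13 1.4 -24.3 13.7 0 0")

```text
clock: 2.65
position: [0.6574, -0.1999, 0.1872]
ee_rot: [1.21, 1.567, 3.042]
force: [-0.4, 0.9, -0.3]
gripper_width: 0.997
```

Run:
```python
from h import *
s,p,Rt=st(); print(s["clock"],p,Rt.round(3),s["qpos"].round(2))
w=grab("wrist","w1")
```

```text
2.65 [ 0.65743292 -0.19989484  0.18715517] [[-0.004 -0.966 -0.259]
 [ 0.    -0.259  0.966]
 [-1.     0.004  0.001]] [-0.01  0.4  -0.01 -0.   -1.16  0.27]
```

View pics/w1.png

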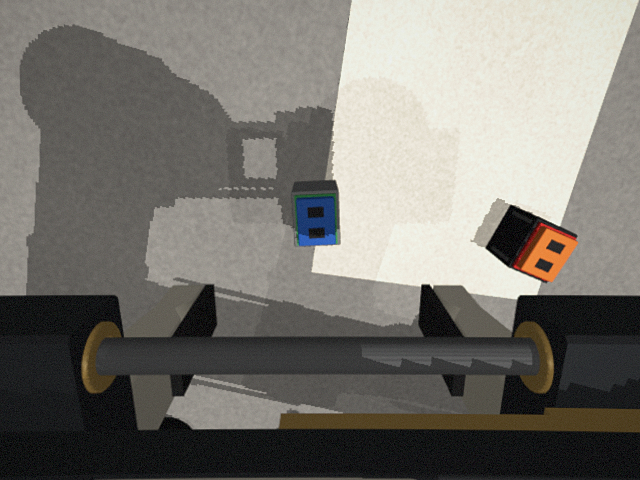

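Run:
```python
from h import *
w=load("w1.npz"); crop(w,280,170,355,255,7,"pics/w1c.png")
```

```text
(no output)
```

View pics/w1c.png

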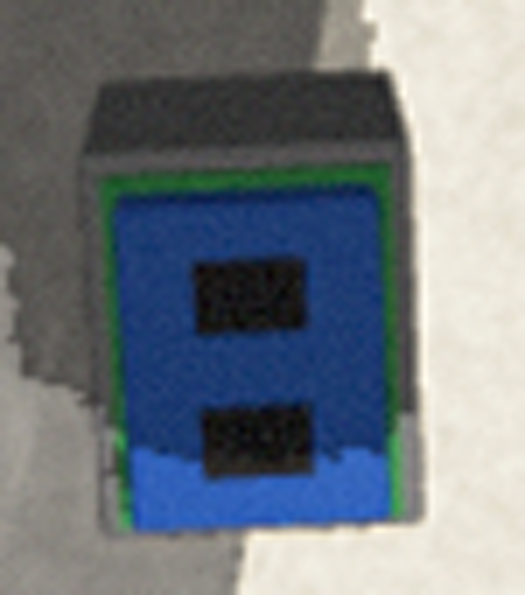

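Run:
```python
from h import *
w=load("w1.npz"); s,p,Rt=st()
def C(a): a=np.array(a,float); return np.c_[280+(a[:,0]+.5)/7-.5,170+(a[:,1]+.5)/7-.5]
for q,z in [([[115,198],[380,189],[392,526],[134,530]],.056),([[81,155],[405,148],[425,520],[101,533]],.046)]:
    P=at_z(w,C(q),z); c=P.mean(0); print(c.round(4),(Rt.T@(c-p)).round(4))
    e=[np.linalg.norm(P[i]-P[(i+1)%4])*1e3 for i in range(4)]; print(np.round(e,1), [np.degrees(np.arctan2(*(P[(i+1)%4]-P[i])[[1,0]])).round(1) for i in range(4)])
P,ok=cloud(w); q=P[170:255,280:355].reshape(-1,3); q=q[(q[:,2]>.052)]; print(len(q),np.median(q[:,2]),q.mean(0).round(4),cv2.minAreaRect((q[:,:2]*1e3).astype(np.float32)))
```

```text
[ 0.6576 -0.2018  0.056 ] [ 0.133   0.0009 -0.0024]
[27.4 36.7 27.6 36.2] [np.float64(-163.0), np.float64(107.7), np.float64(15.9), np.float64(-72.7)]
[ 0.6577 -0.2014  0.046 ] [ 0.143   0.0006 -0.002 ]
[34.4 41.8 35.9 42.5] [np.float64(-163.8), np.float64(108.9), np.float64(17.4), np.float64(-73.1)]
1784 0.05407932516739858 [ 0.658  -0.2028  0.0587] ((666.88916015625, -230.55458068847656), (27.976713180541992, 98.26942443847656), 17.703411102294922)
```

Run:
```python
from h import *
s,p,Rt=st()
for z in (.1,.028): print(rel(p,Rt,(.6577,-.2017,z),down(-163)))
```

```text
[ 8.9   0.08 -0.23 -1.94  0.03 -0.08]
[16.1   0.07 -0.23 -1.94  0.03 -0.08]
```

Request:
jog_arm(series="2.5 0 -0.1 -1 0 0; 5.5 0.1 -0.2 -2 0 0; 8.5 0.1 -0.2 -2 0 0; 11 0.1 -0.2 -2 0 0; 13 0.1 -0.2 -2 0 0; 14.5 0.1 -0.2 -2 0 0; 15.5 0.1 -0.2 -2 0 0; 16 0.1 -0.2 -2 0 0; 16.1 0.1 -0.2 -2 0 0; 16.1 0.1 -0.2 -2 0 0")

```text
clock: 3.53
position: [0.6587, -0.2013, 0.0298]
ee_rot: [-2.034, 1.569, -0.164]
force: [-0.2, -0.4, 0.1]
gripper_width: 1.004
```

Run:
```python
from h import *
s,p,Rt=st(); print(s["clock"],p.round(4),Rt.round(4).tolist())
w=grab("wrist","w2")
```

```text
3.5333 [ 0.6587 -0.2013  0.0298] [[0.0016, -0.9558, -0.2941], [-0.0003, -0.2941, 0.9558], [-1.0, -0.0014, -0.0007]]
```

View pics/w2.png

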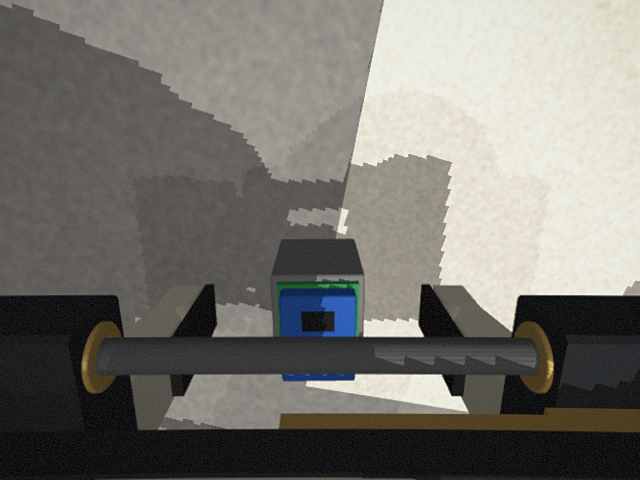

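Request:
jog_arm(series="0.1 0 0 0 0 0; 0.15 0 0 0 0 0; 0.15 0 0 0 0 0; 0.15 0 0 0 0 0; 0.15 0 0 0 0 0; 0.15 0 0 0 0 0; 0.15 0 0 0 0 0; 0.15 0 0 0 0 0; 0.15 0 0 0 0 0; 0.15 0 0 0 0 0", claw=-1)

```text
clock: 4.42
position: [0.658, -0.2017, 0.027]
ee_rot: [0.707, 1.571, 2.575]
force: [-0.2, -0.7, -0.7]
gripper_width: 0.407
```

Run:
```python
from h import *
s,p,Rt=st(); print(s["clock"],p.round(4),s["gripper_width"]*88, s["force"])
w=grab("wrist","w3")
```

```text
4.4167 [ 0.658  -0.2017  0.027 ] 35.82436255809675 [-0.16101245 -0.71793    -0.6774562 ]
```

View pics/w3.png

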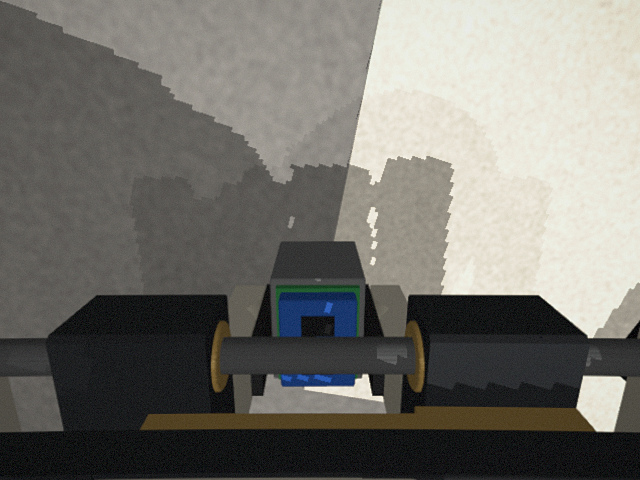

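Run:
```python
from h import *
s,p,Rt=st()
for q,a in [((.55,.04,.15),-194),]: print(rel(p,down(-163),q,down(a)))
```

```text
[-12.3    3.26  26.27  31.     0.     0.  ]
```

Request:
jog_arm(series="-2 0 0 0 0 0; -5 0 0 0 0 0; -8.5 0.1 1 1 0 0; -11 0.4 3.5 4 0 0; -12.3 0.9 7 8 0 0; -12.3 1.3 10.5 12 0 0; -12.3 1.7 14 16 0 0; -12.3 2.2 17.5 20 0 0; -12.3 2.6 21 24 0 0; -12.3 3 24 28 0 0")

```text
clock: 5.3
position: [0.5578, 0.0206, 0.1502]
ee_rot: [-0.515, 1.57, 0.861]
force: [0.5, 0.2, 0.4]
gripper_width: 0.406
```

Run:
```python
from h import *
s,p,Rt=st()
print(rel(p,down(-191),(.55,.04,.15),down(-194)))
```

```text
[0.02 1.13 1.75 3.   0.   0.  ]
```

Request:
jog_arm(series="0 0.5 0.8 1.5 0 0; 0 0.9 1.5 2.5 0 0; 0 1.1 1.8 3 0 0; 0 1.1 1.8 3 0 0; 0 1.1 1.8 3 0 0; 0 1.1 1.8 3 0 0; 0 1.1 1.8 3 0 0; 0 1.1 1.8 3 0 0; 0 1.1 1.8 3 0 0; 0 1.1 1.8 3 0 0")

```text
clock: 6.13
position: [0.5516, 0.0384, 0.15]
ee_rot: [2.278, 1.571, -2.678]
force: [0.1, 0.0, -0.3]
gripper_width: 0.405
```

Run:
```python
from h import *
s,p,Rt=st(); print(s["clock"],p.round(4),Rt.round(4).tolist(),s["force"],s["qpos"].round(3))
w=grab("wrist","w4")
```

```text
6.1333 [0.5516 0.0384 0.15  ] [[-0.0001, -0.9704, 0.2415], [-0.0001, 0.2415, 0.9704], [-1.0, 0.0001, -0.0001]] [ 0.08238166  0.02173973 -0.26773807] [ 0.424  0.223 -0.366  0.    -0.982 -0.668]
```

View pics/w4.png

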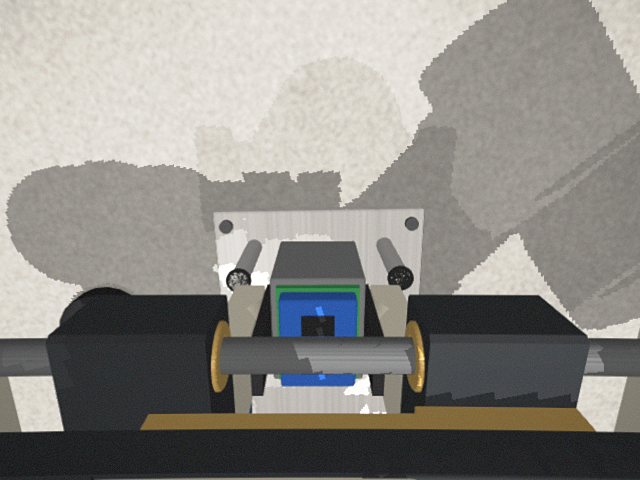

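Run:
```python
from h import *
w=load("w4.npz"); crop(w,200,195,440,300,3,"pics/w4c.png")
```

```text
(no output)
```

View pics/w4c.png

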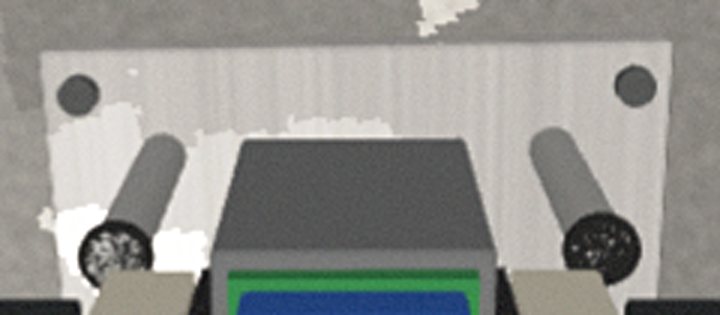

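Run:
```python
from h import *
w=load("w4.npz")
def C(a): a=np.array(a,float); return np.c_[200+(a[:,0]+.5)/3-.5,195+(a[:,1]+.5)/3-.5]
for nm,q,z,off in [("post",[[116,256],[602,248]],.078,(0,-.055)),("corner",[[41,53],[670,42]],.012,None),("hole",[[78,95],[635,86]],.012,None)]:
    P=at_z(w,C(q),z); d=P[0]-P[1]; a=np.arctan2(d[1],d[0]); m=P.mean(0)
    print(nm,P.round(4).tolist(),"len",np.linalg.norm(d).round(4),"yaw",np.degrees(a).round(2))
    y=np.array([-np.sin(a),np.cos(a),0])
    if off: o=m-off[1]*y; O=o; print("origin",o.round(4))
    else: print("mid in fixture frame y", ((m-O)@y).round(4), "x",((m-O)@[np.cos(a),np.sin(a),0]).round(4))
```

```text
post [[0.6024, 0.0447, 0.078], [0.5061, 0.0668, 0.078]] len 0.0988 yaw -12.94
origin [0.5666 0.1094 0.078 ]
corner [[0.6247, 0.0124, 0.012], [0.4723, 0.0474, 0.012]] len 0.1563 yaw -12.93
mid in fixture frame y -0.0815 x 0.0001
hole [[0.6191, 0.025, 0.012], [0.4827, 0.0565, 0.012]] len 0.14 yaw -13.0
mid in fixture frame y -0.0704 x 0.0001
```

Run:
```python
from h import *
from scipy.optimize import least_squares
t=load("top0.npz"); s=load("side0.npz"); w=load("w4.npz")
f=lambda x0,y0,k:(lambda a:np.c_[x0+(np.array(a,float)[:,0]+.5)/k-.5,y0+(np.array(a,float)[:,1]+.5)/k-.5])
T,S,Wc=f(190,140,5),f(220,140,3),f(200,195,3)
# entries: cam, model pt (mm), uv ; plate pts use y offset d
E=[]
for m,q in zip([[50,-55,78],[-50,-55,78],[80,-95,12,1],[-80,-95,12,1]],T([[669,439],[610,667],[741,393],[653,741]])): E.append((0,m,q))
for m,q in zip([[50,-55,78],[-50,-55,78],[32,-42,40],[-32,-42,40],[-32,42,40],[32,42,40],[-80,-95,12,1],[-80,95,12,1]],S([[316,288],[470,343],[335,353],[427,390],[375,500],[275,452],[517,398],[407,648]])): E.append((1,m,q))
for m,q in zip([[50,-55,78],[-50,-55,78],[80,-95,12,1],[-80,-95,12,1]],Wc([[116,256],[602,248],[41,53],[670,42]])): E.append((2,m,q))
cams=[t,s,w]
def res(p,sel):
    c,q=np.cos(p[2]),np.sin(p[2]); r=[]
    for k,m,uv in E:
        if k not in sel: continue
        x,y,z=np.array(m[:3])/1e3
        if len(m)>3: y+=p[3]
        P=[p[0]+c*x-q*y,p[1]+q*x+c*y,z]
        r.append((proj(cams[k],P)[0]-uv)*np.linalg.norm(P-cam(cams[k])[1])/cams[k]["fx"]*1e3)
    return np.array(r).ravel()
for sel in [(0,),(1,),(2,),(0,1,2)]:
    o=least_squares(res,[.567,.112,-.22,0.01],args=(sel,)); print(sel,o.x.round(4),np.degrees(o.x[2]).round(2)); print("mm resid",o.fun.reshape(-1,2).round(1).tolist())
```

```text
(0,) [ 0.5672  0.1109 -0.2249  0.0129] -12.89
mm resid [[-0.1, -0.2], [0.1, 0.3], [0.1, 0.3], [-0.0, -0.4]]
(1,) [ 0.568   0.1145 -0.237   0.0124] -13.58
mm resid [[0.3, 0.4], [0.8, 0.9], [-1.8, 0.1], [0.9, -0.4], [-0.0, -2.7], [-1.0, 1.3], [1.0, -0.7], [-0.2, 0.8]]
(2,) [ 0.5667  0.1094 -0.2255  0.0136] -12.92
mm resid [[-0.7, 0.1], [0.5, 0.0], [-1.8, 0.2], [2.0, 0.1]]
(0, 1, 2) [ 0.5679  0.1123 -0.2343  0.012 ] -13.43
mm resid [[-1.2, -0.3], [-1.8, -0.1], [0.1, 0.7], [-1.5, -0.3], [0.7, -1.1], [1.1, -0.9], [-1.3, -1.5], [1.3, -2.3], [0.6, -4.6], [-0.3, -0.4], [1.3, -2.9], [0.8, -1.6], [-0.5, 2.6], [0.3, 3.4], [-1.5, 1.0], [2.1, 2.3]]
```

Run:
```python
from h import *
w=load("w4.npz"); s,p,Rt=st(); crop(w,255,230,385,395,5,"pics/w4d.png")
Rt=down(-194)
def C(a): a=np.array(a,float); return np.c_[200+(a[:,0]+.5)/3-.5,195+(a[:,1]+.5)/3-.5]
for q,z in [([[215,250],[495,250]],.169),([[245,139],[462,139]],.123),([[116,256],[602,248]],.078),([[78,95],[635,86]],.012)]:
    P=at_z(w,C(q),z); print(((P-p)@Rt*1e3).round(1).tolist())
```

```text
[[-19.0, -16.6, -22.3], [-19.0, 17.7, -22.3]]
[[27.0, -16.8, -21.5], [27.0, 17.6, -21.5]]
[[72.0, -47.8, 18.3], [72.0, 50.9, 16.5]]
[[138.0, -68.8, 3.2], [138.0, 71.2, 0.8]]
```

View pics/w4d.png

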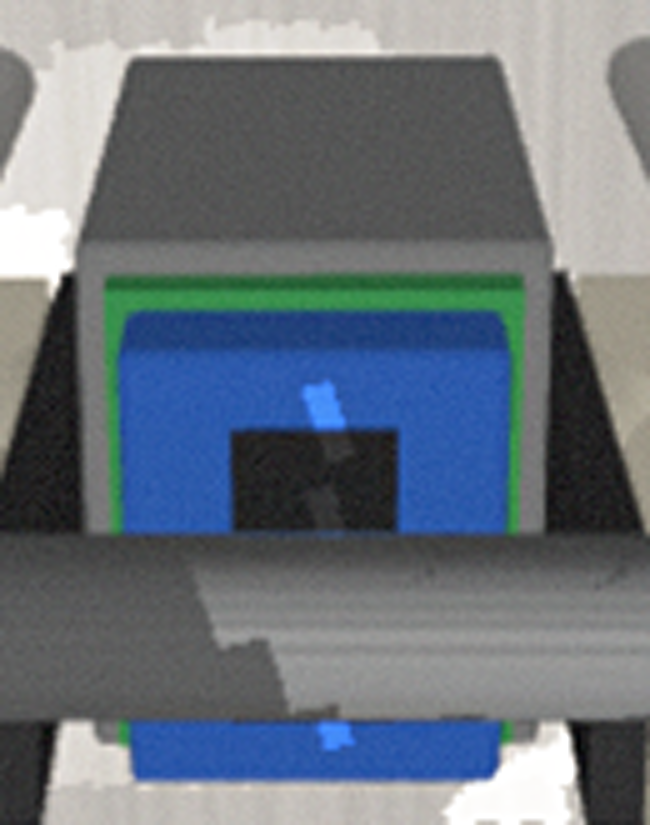

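Request:
jog_arm(series="0 0.1 2 -0.5 0 0; 0 0.2 4.5 -1 0 0; 0 0.2 6.5 -1.1 0 0; 0.3 0.21 7.24 -1.1 0 0; 2 0.21 7.24 -1.1 0 0; 4 0.21 7.24 -1.1 0 0; 6 0.21 7.24 -1.1 0 0; 7 0.21 7.24 -1.1 0 0; 7.3 0.21 7.24 -1.1 0 0; 7.3 0.21 7.24 -1.1 0 0")

```text
clock: 7.02
position: [0.5667, 0.1091, 0.0765]
ee_rot: [2.403, 1.569, -2.534]
force: [-0.0, -0.1, -0.1]
gripper_width: 0.407
```

Run:
```python
from h import *
s,p,Rt=st(); print(s["clock"],p.round(4),Rt.round(4).tolist(),s["force"],s["qpos"].round(3))
w=grab("wrist","w5");t=grab("side","s5"); crop(t,220,200,420,360,4,"pics/s5c.png")
```

```text
7.0167 [0.5667 0.1091 0.0765] [[-0.0014, -0.9749, 0.2225], [-0.0009, 0.2225, 0.9749], [-1.0, 0.0011, -0.0012]] [-0.01299437 -0.10125894 -0.11178512] [ 0.529  0.341 -0.395  0.    -0.836 -0.754]
```

View pics/w5.png

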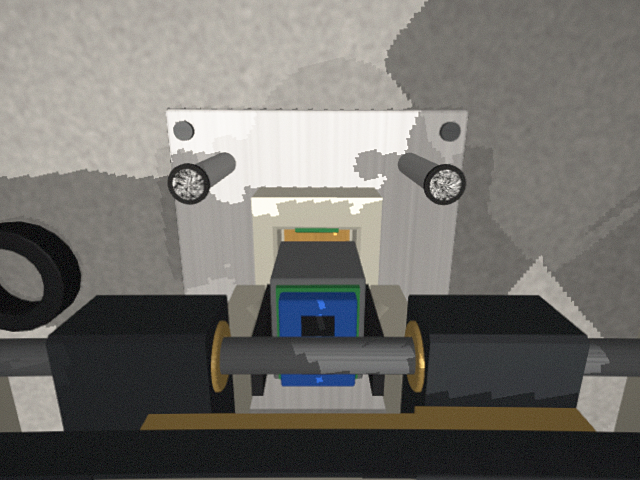

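View pics/s5c.png

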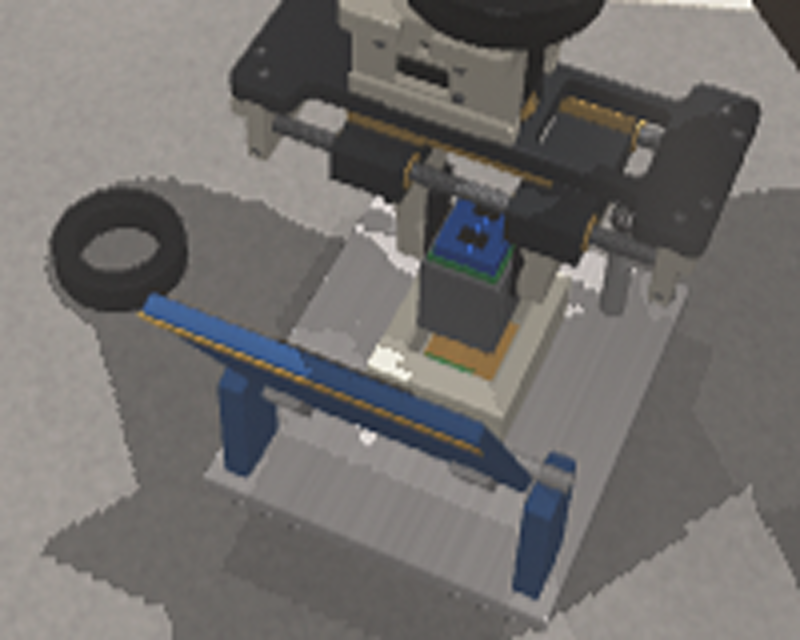

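The wrist view shows the connector (front face u 275–365) over the nest mouth (pocket front edge near v=228), with the rest posts at (188,183) and (445,184). I'll enlarge it for a finer alignment check.

Run:
```python
from h import *
w=load("w5.npz"); crop(w,160,100,480,300,2.5,"pics/w5a.png"); crop(w,240,180,400,300,5,"pics/w5b.png")
```

```text
(no output)
```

View pics/w5b.png

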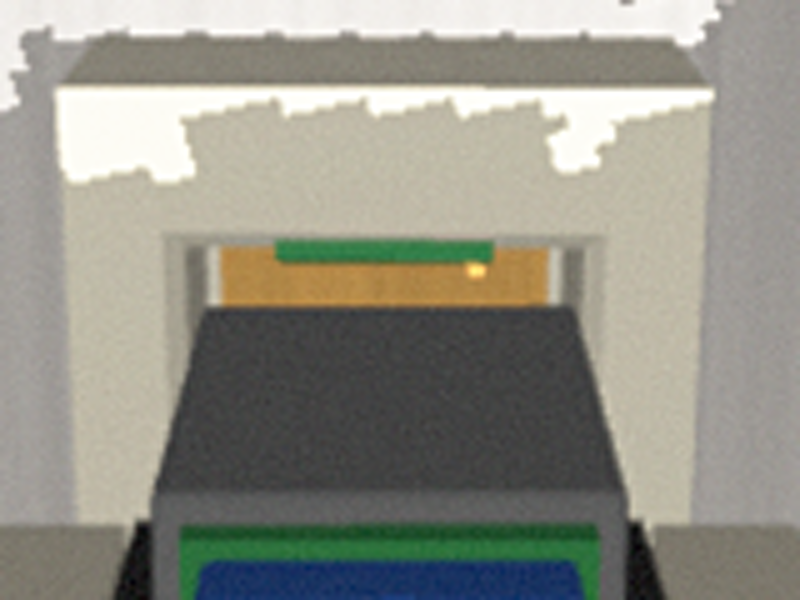

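View pics/w5a.png

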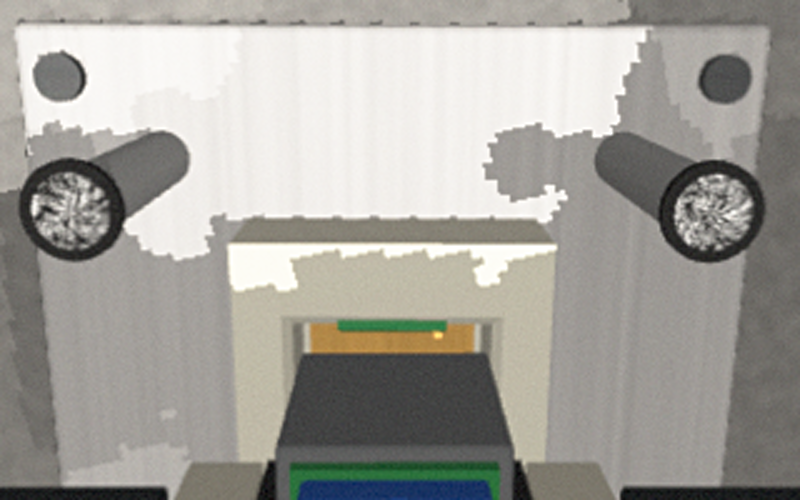

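Run:
```python
from h import *
w=load("w5.npz"); s,p,Rt=st(); Rt=down(-192.9)
B=lambda a:np.c_[240+(np.array(a,float)[:,0]+.5)/5-.5,180+(np.array(a,float)[:,1]+.5)/5-.5]
A=lambda a:np.c_[160+(np.array(a,float)[:,0]+.5)/2.5-.5,100+(np.array(a,float)[:,1]+.5)/2.5-.5]
for nm,q,z in [("foot",B([[207,308],[577,308]]),.0495),("shelltop",B([[153,492],[626,492]]),.0955),("block",B([[55,88],[714,88]]),.04),("mouth",B([[165,235],[605,235]]),.04),("plate",B([[219,290],[549,290]]),.016),("posts",A([[72,210],[711,211]]),.078),("bolts",A([[59,77],[725,79]]),.012)]:
    P=(at_z(w,q,z)-p)@Rt*1e3; d=P[1]-P[0]; print(nm,P[:,1:].round(1).tolist(),"len",np.linalg.norm(d).round(1),"mid",P.mean(0)[1:].round(2),"ang",np.degrees(np.arctan2(d[2],d[1])).round(2))
```

```text
foot [[-16.1, -22.1], [19.1, -22.1]] len 35.2 mid [  1.54 -22.06] ang -0.04
shelltop [[-16.1, -22.9], [18.6, -22.9]] len 34.7 mid [  1.21 -22.9 ] ang -0.03
block [[-31.1, -41.3], [32.7, -41.4]] len 63.8 mid [  0.81 -41.36] ang -0.05
mouth [[-20.9, -26.5], [22.7, -26.6]] len 43.6 mid [  0.87 -26.56] ang -0.04
plate [[-17.8, -13.2], [19.3, -13.3]] len 37.1 mid [  0.76 -13.25] ang -0.04
posts [[-48.3, -54.5], [49.8, -54.5]] len 98.1 mid [  0.77 -54.51] ang 0.04
bolts [[-69.3, -71.0], [70.9, -70.8]] len 140.2 mid [  0.83 -70.89] ang 0.1
```

Request:
jog_arm(series="0 -0.05 0.08 0 0 0; 0.3 -0.06 0.08 0 0 0; 0.6 -0.06 0.08 0 0 0; 0.8 -0.06 0.08 0 0 0; 1 -0.06 0.08 0 0 0; 1.1 -0.06 0.08 0 0 0; 1.2 -0.06 0.08 0 0 0; 1.3 -0.06 0.08 0 0 0; 1.4 -0.06 0.08 0 0 0; 1.5 -0.06 0.08 0 0 0")

```text
clock: 7.95
position: [0.5678, 0.1102, 0.062]
ee_rot: [-1.42, 1.571, -0.073]
force: [0.0, 0.3, -0.2]
gripper_width: 0.407
```

Run:
```python
from h import *
s,p,Rt=st(); print(s["clock"],p.round(4),Rt.round(4).tolist(),s["force"],s["ft_torque"].round(2))
w=grab("wrist","w6"); crop(w,160,100,480,300,2.5,"pics/w6a.png")
```

```text
7.95 [0.5678 0.1102 0.062 ] [[0.0, -0.9749, 0.2224], [-0.0, 0.2224, 0.9749], [-1.0, -0.0, 0.0]] [ 0.00844964  0.32596647 -0.22490605] [ 0.07  0.01 -0.05]
```

View pics/w6a.png

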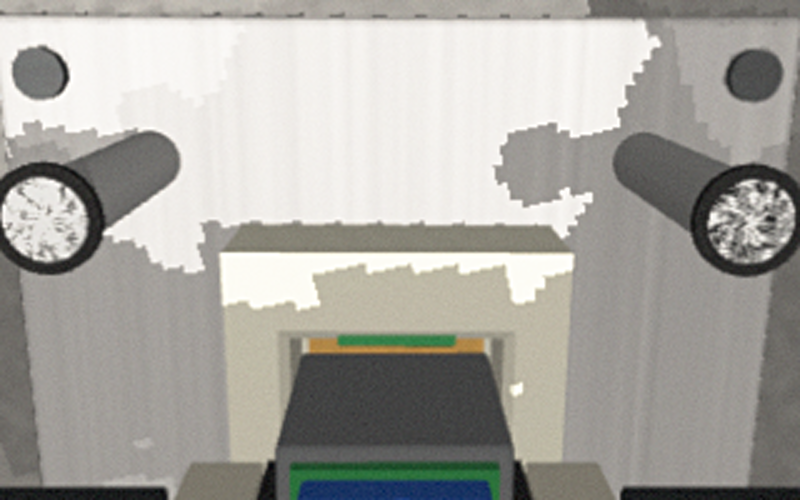

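Request:
jog_arm(series="0.05 0 0 0 0 0; 0.1 0 0 0 0 0; 0.15 0 0 0 0 0; 0.2 0 0 0 0 0; 0.25 0 0 0 0 0; 0.3 0 0 0 0 0; 0.35 0 0 0 0 0; 0.4 0 0 0 0 0; 0.45 0 0 0 0 0; 0.5 0 0 0 0 0")

```text
clock: 8.83
position: [0.568, 0.11, 0.0581]
ee_rot: [-1.725, 1.57, -0.378]
force: [-2.8, -2.1, 11.1]
gripper_width: 0.409
```

Request:
jog_arm(series="0.05 0.01 -0.01 0 0 0; 0.1 0.02 -0.02 0 0 0; 0.15 0.03 -0.03 0 0 0; 0.2 0.03 -0.03 0 0 0; 0.25 0.03 -0.03 0 0 0; 0.3 0.03 -0.03 0 0 0; 0.35 0.03 -0.03 0 0 0; 0.4 0.03 -0.03 0 0 0; 0.45 0.03 -0.03 0 0 0; 0.5 0.03 -0.03 0 0 0")

```text
clock: 9.67
position: [0.5692, 0.1105, 0.0545]
ee_rot: [-1.109, 1.567, 0.239]
force: [-1.4, -1.8, 17.7]
gripper_width: 0.405
```

Run:
```python
from h import *
s,p,Rt=st(); print(s["clock"],p.round(4),(Rt.T@s["force"]).round(2),s["ft_torque"].round(2))
w=grab("wrist","w7"); crop(w,240,180,400,300,5,"pics/w7a.png")
```

```text
9.6667 [0.5692 0.1105 0.0545] [-17.72   0.94  -2.02] [-0.38  0.94 -0.02]
```

View pics/w7a.png

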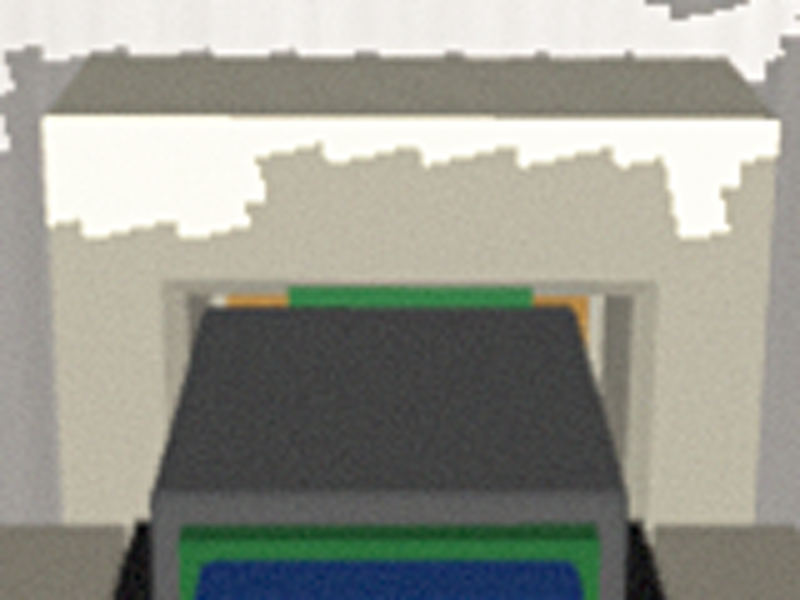

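Request:
jog_arm(series="0 0.05 0 0 0 0; 0 0.1 0 0 0 0; 0.05 0.12 0 0 0 0; 0.1 0.12 0 0 0 0; 0.15 0.12 0 0 0 0; 0.2 0.12 0 0 0 0; 0.25 0.12 0 0 0 0; 0.3 0.12 0 0 0 0; 0.3 0.12 0 0 0 0; 0.3 0.12 0 0 0 0")

```text
clock: 10.55
position: [0.5673, 0.1106, 0.0499]
ee_rot: [-1.092, 1.568, 0.255]
force: [2.1, -1.1, 6.6]
gripper_width: 0.405
```

Run:
```python
from h import *
s,p,Rt=st(); print(s["clock"],p.round(4),(Rt.T@s["force"]).round(2),s["ft_torque"].round(2),Rt.round(4).tolist())
w=grab("wrist","w8"); crop(w,240,180,400,300,5,"pics/w8a.png")
```

```text
10.55 [0.5673 0.1106 0.0499] [-6.59 -2.35 -0.57] [-0.47 -0.75 -0.05] [[0.0022, -0.975, 0.222], [0.0006, 0.222, 0.975], [-1.0, -0.0021, 0.0011]]
```

View pics/w8a.png

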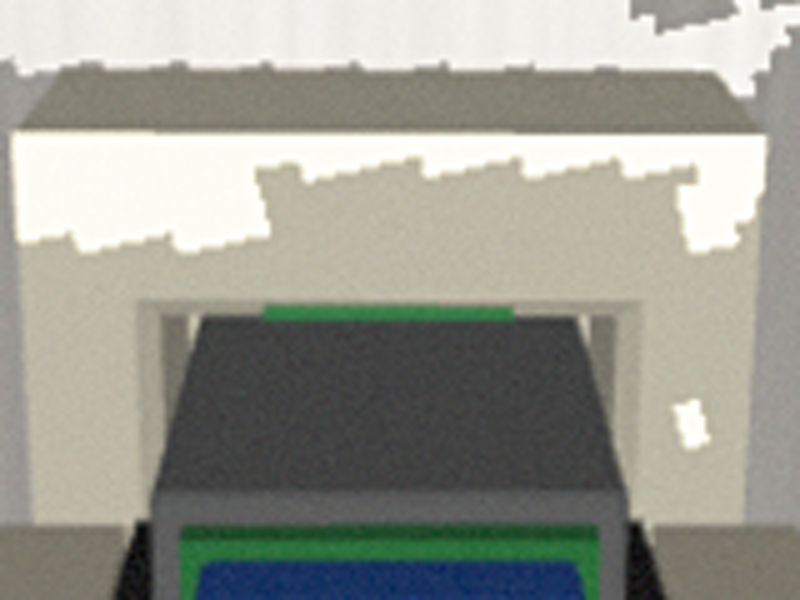

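Request:
jog_arm(series="0.04 -0.01 0 0 0 0; 0.08 -0.02 0 0 0 0; 0.12 -0.02 0 0 0 0; 0.16 -0.02 0 0 0 0; 0.2 -0.02 0 0 0 0; 0.24 -0.02 0 0 0 0; 0.28 -0.02 0 0 0 0; 0.32 -0.02 0 0 0 0; 0.32 -0.02 0 0 0 0; 0.32 -0.02 0 0 0 0")

```text
clock: 11.43
position: [0.567, 0.1104, 0.0464]
ee_rot: [-1.003, 1.57, 0.343]
force: [0.3, -1.3, 6.4]
gripper_width: 0.407
```

Run:
```python
from h import *
s,p,Rt=st(); print(s["clock"],p.round(4),(Rt.T@s["force"]).round(2),s["ft_torque"].round(2),Rt.round(4).tolist())
```

```text
11.4333 [0.567  0.1104 0.0464] [-6.45 -0.59 -1.24] [-0.23 -0.3  -0.09] [[0.0012, -0.975, 0.2222], [0.0004, 0.2222, 0.975], [-1.0, -0.001, 0.0007]]
```

Request:
jog_arm(series="0.03 0 0 0 0 0; 0.06 0 0 0 0 0; 0.09 0 0 0 0 0; 0.12 0 0 0 0 0; 0.15 0 0 0 0 0; 0.18 0 0 0 0 0; 0.2 0 0 0 0 0; 0.22 0 0 0 0 0; 0.24 0 0 0 0 0; 0.25 0 0 0 0 0")

```text
clock: 12.27
position: [0.5669, 0.1105, 0.0439]
ee_rot: [-0.973, 1.57, 0.373]
force: [-1.1, -0.4, 6.8]
gripper_width: 0.41
```

Run:
```python
from h import *
s,p,Rt=st(); print(s["clock"],p.round(4),(Rt.T@s["force"]).round(2),s["ft_torque"].round(2))
```

```text
12.2667 [0.5669 0.1105 0.0439] [-6.82  0.93 -0.61] [-0.18 -0.07 -0.03]
```

Request:
jog_arm(series="0.01 0 0 0 0 0; 0.02 0 0 0 0 0; 0.03 0 0 0 0 0; 0.04 0 0 0 0 0; 0.05 0 0 0 0 0; 0.06 0 0 0 0 0; 0.06 0 0 0 0 0; 0.06 0 0 0 0 0; 0.06 0 0 0 0 0; 0.06 0 0 0 0 0")

```text
clock: 13.1
position: [0.5669, 0.1104, 0.0433]
ee_rot: [-0.959, 1.57, 0.388]
force: [-0.3, -1.0, 5.8]
gripper_width: 0.408
```

Request:
jog_arm(series="0.01 0 0 0 0 0; 0.02 0 0 0 0 0; 0.03 0 0 0 0 0; 0.04 0 0 0 0 0; 0.05 0 0 0 0 0; 0.05 0 0 0 0 0; 0.05 0 0 0 0 0; 0.05 0 0 0 0 0; 0.05 0 0 0 0 0; 0.05 0 0 0 0 0")

```text
clock: 13.93
position: [0.5669, 0.1104, 0.043]
ee_rot: [-0.99, 1.57, 0.356]
force: [-0.6, 0.1, 9.1]
gripper_width: 0.411
```

Request:
jog_arm(series="0.01 0 0 0 0 0; 0.02 0 0 0 0 0; 0.03 0 0 0 0 0; 0.04 0 0 0 0 0; 0.04 0 0 0 0 0; 0.04 0 0 0 0 0; 0.04 0 0 0 0 0; 0.04 0 0 0 0 0; 0.04 0 0 0 0 0; 0.04 0 0 0 0 0")

```text
clock: 14.77
position: [0.5669, 0.1104, 0.0429]
ee_rot: [-1.026, 1.57, 0.32]
force: [-2.7, -0.6, 12.3]
gripper_width: 0.407
```

Request:
jog_arm(series="0.01 0 0 0 0 0; 0.03 0 0 0 0 0; 0.05 0 0 0 0 0; 0.05 0 0 0 0 0; 0.05 0 0 0 0 0; 0.05 0 0 0 0 0; 0.05 0 0 0 0 0; 0.05 0 0 0 0 0; 0.05 0 0 0 0 0; 0.05 0 0 0 0 0")

```text
clock: 15.6
position: [0.5669, 0.1105, 0.0429]
ee_rot: [-1.05, 1.569, 0.297]
force: [-2.8, -0.4, 16.4]
gripper_width: 0.406
```

Run:
```python
from h import *
s,p,Rt=st(); print(s["clock"],p.round(4),(Rt.T@s["force"]).round(2),s["ft_torque"].round(2))
w=grab("wrist","w9"); crop(w,240,180,400,300,5,"pics/w9a.png")
```

```text
15.6 [0.5669 0.1105 0.0429] [-16.42   2.62  -1.02] [-0.14  1.39 -0.18]
```

View pics/w9a.png

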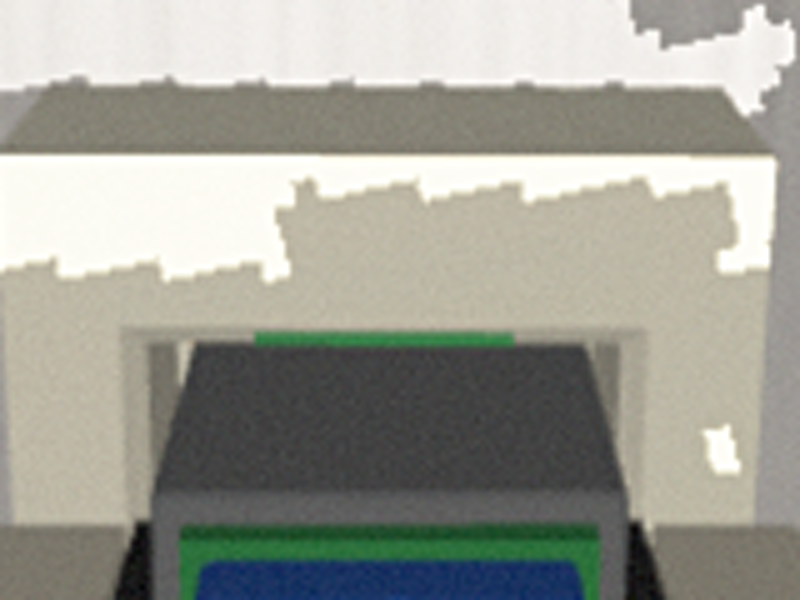

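Request:
jog_arm(series="0 0 0 0 0 0; -0.04 0 0 0 0 0; -0.08 0 0 0 0 0; -0.12 0 0 0 0 0; -0.15 0 0 0 0 0; -0.15 0 0 0 0 0; -0.15 0 0 0 0 0; -0.15 0 0 0 0 0; -0.15 0 0 0 0 0; -0.15 0 0 0 0 0")

```text
clock: 16.48
position: [0.5668, 0.1104, 0.043]
ee_rot: [-0.956, 1.57, 0.391]
force: [4.4, -0.1, 2.7]
gripper_width: 0.41
```

Run:
```python
from h import *
s,p,Rt=st(); print(s["clock"],p.round(4),(Rt.T@s["force"]).round(2),s["ft_torque"].round(2))
```

```text
16.4833 [0.5668 0.1104 0.043 ] [-2.67 -4.37  0.87] [-0.1  -1.39 -0.09]
```

Request:
jog_arm(series="0 -0.04 0 0 0 0; 0 -0.04 0 0 0 0; 0 -0.04 0 0 0 0; 0 -0.04 0 0 0 0; 0 -0.04 0 0 0 0; 0 -0.04 0 0 0 0; 0 -0.04 0 0 0 0; 0 -0.04 0 0 0 0; 0 -0.04 0 0 0 0; 0 -0.04 0 0 0 0", claw=0.7)

```text
clock: 17.32
position: [0.5668, 0.1101, 0.0429]
ee_rot: [-0.908, 1.571, 0.439]
force: [-0.1, -1.0, 0.4]
gripper_width: 0.848
```

Run:
```python
from h import *
s,p,Rt=st(); print(s["clock"],p.round(4),(Rt.T@s["force"]).round(2),s["gripper_width"])
w=grab("wrist","w10"); crop(w,160,100,480,420,2.4,"pics/w10a.png")
```

```text
17.3167 [0.5668 0.1101 0.0429] [-0.38 -0.11 -1.02] 0.8477113287074087
```

View pics/w10.png

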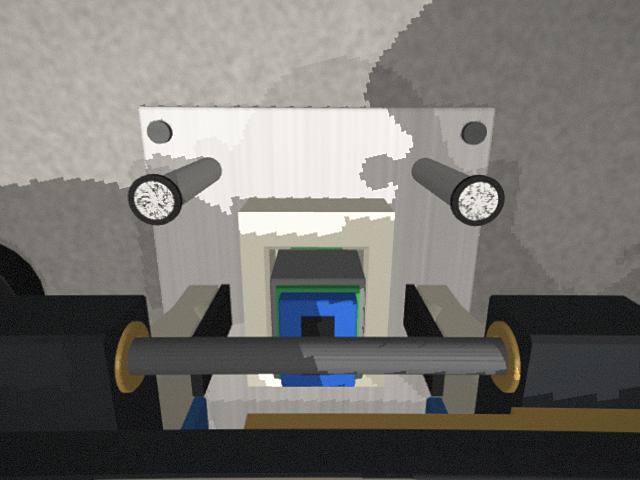

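Request:
jog_arm(series="-0.5 0 0 0 0 0; -1.5 0 0 0 0 0; -3.5 0 0 0 0 0; -6.5 0 0 0 0 0; -10 0 0 0 0 0; -13.5 0 0 0 0 0; -17 0 0 0 0 0; -20 0 0 0 0 0; -22 0 0 0 0 0; -22 0 0 0 0 0")

```text
clock: 18.2
position: [0.5688, 0.1105, 0.2696]
ee_rot: [-1.002, 1.561, 0.345]
force: [0.9, 0.6, 0.7]
gripper_width: 0.851
```

Run:
```python
from h import *
s,p,Rt=st(); print(s["clock"],p.round(4),Rt.round(3).tolist())
w=grab("wrist","w11"); t=grab("side","s11"); crop(t,220,160,420,360,4,"pics/s11c.png")
```

```text
18.2 [0.5688 0.1105 0.2696] [[0.009, -0.975, 0.222], [0.003, 0.222, 0.975], [-1.0, -0.008, 0.005]]
```

View pics/w11.png

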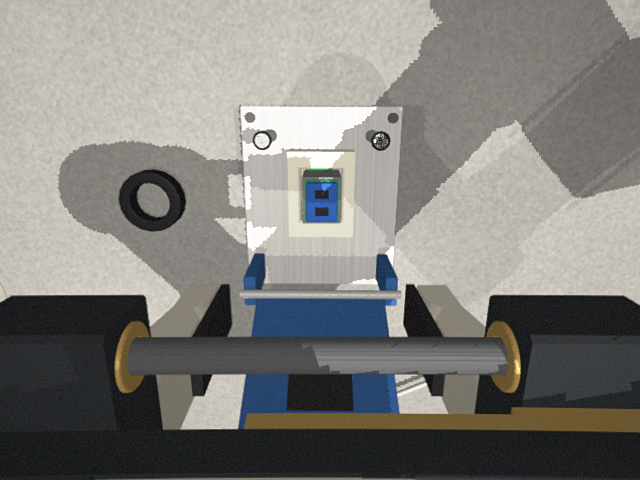

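View pics/s11c.png

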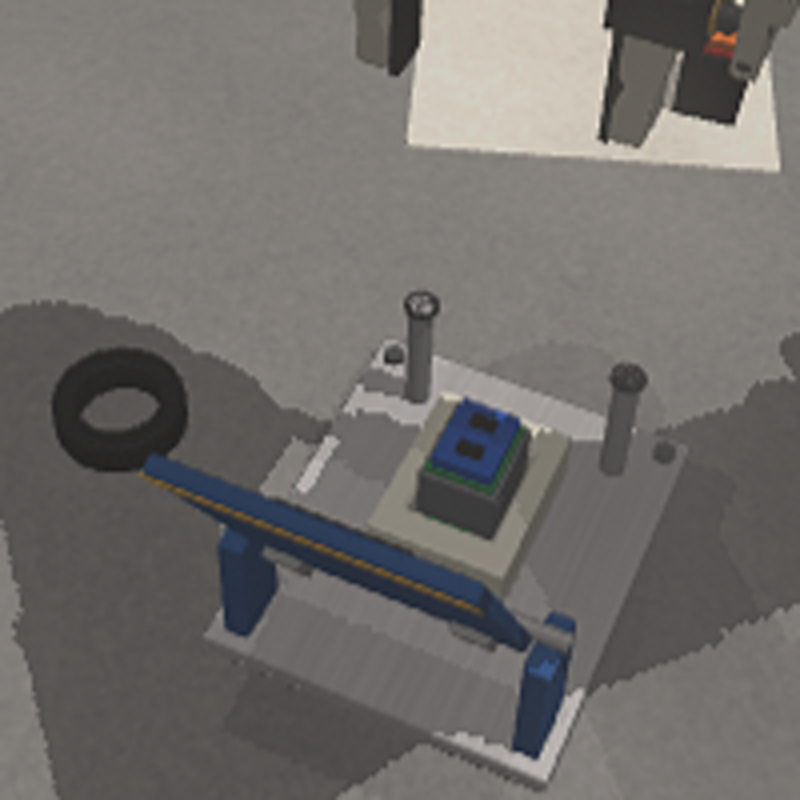

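Run:
```python
from h import *
for n,pts in [("w11",dict(ins=[(321,189),(321,203),(322,217)],block=[(295,200),(348,205),(320,231),(320,158)]))]:
    d=load(n+".npz")
    for k,v in pts.items(): print(k,deproj(d,v).round(4).tolist())
d=load("w11.npz");crop(d,280,140,365,245,7,"pics/w11c.png")
```

```text
ins [[0.564, 0.0988, 0.0698], [0.5668, 0.1113, 0.0693], [0.5687, 0.1237, 0.0714]]
block [[0.5925, 0.11, 0.0377], [0.543, 0.1259, 0.0392], [0.5756, 0.1459, 0.0389], [0.5598, 0.0757, 0.0383]]
```

View pics/w11c.png

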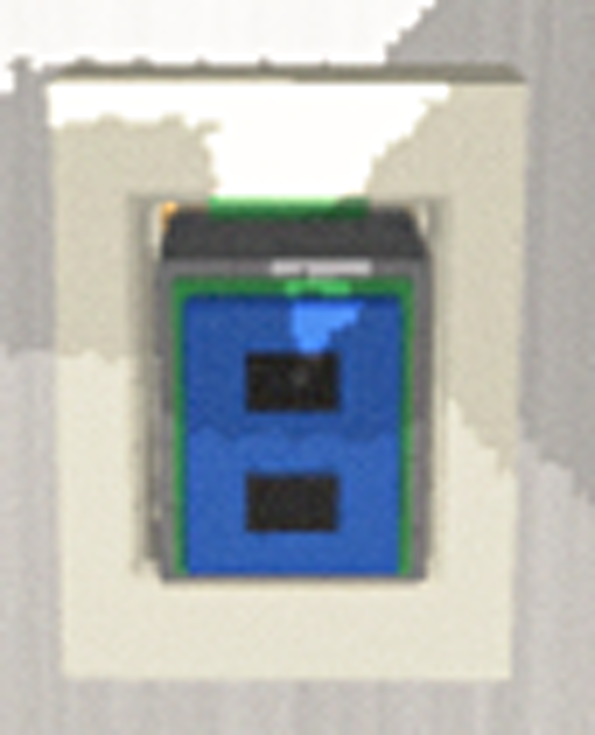

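Request:
jog_arm(series="0 0 1 0 0 0; 0 0 3.5 0 0 0; 0 0 7 0 0 0; 0 0 10.5 0 0 0; 0 0 14 0 0 0; 0 0 17 0 0 0; 0 0 19.5 0 0 0; 0 0 20.5 0 0 0; 0 0 20.5 0 0 0; 0 0 20.5 0 0 0", claw=-1)

```text
clock: 19.13
position: [0.6118, 0.3102, 0.2612]
ee_rot: [2.492, 1.568, -2.444]
force: [-0.1, 0.5, 0.4]
gripper_width: 0.151
```

Run:
```python
from h import *
s,p,Rt=st(); print(s["clock"],p.round(4),Rt.round(3).tolist(),s["gripper_width"])
w=grab("wrist","w12"); t=grab("side","s12");tt=grab("top","t12"); crop(t,220,160,420,360,4,"pics/s12c.png")
# lid edge corners in top image
def lid(th):
    O=np.array([.5672,.1102,0]);a=np.radians(-12.93);X=np.array([np.cos(a),np.sin(a),0]);Y=np.array([-np.sin(a),np.cos(a),0])
    d=Y*-np.cos(th)+np.array([0,0,np.sin(th)]); n=Y*np.sin(th)+np.array([0,0,np.cos(th)])
    h=O+.085*Y+[0,0,.078]; return [h+d*.15+n*t+X*x for t in (0,.008) for x in (-.06,.06)]
for n in ["top0","side0"]:
    print(n,[proj(load(n+".npz"),lid(th)).round(1).tolist() for th in (2.05,)])
```

```text
19.1333 [0.6118 0.3102 0.2612] [[-0.002, -0.975, 0.222], [-0.002, 0.222, 0.975], [-1.0, 0.002, -0.002]] 0.15146162884484665
top0 [[[202.4, 254.2], [218.5, 192.2], [199.2, 253.2], [215.2, 191.5]]]
side0 [[[342.3, 303.6], [257.7, 270.4], [339.9, 309.6], [255.2, 276.0]]]
```

View pics/w12.png

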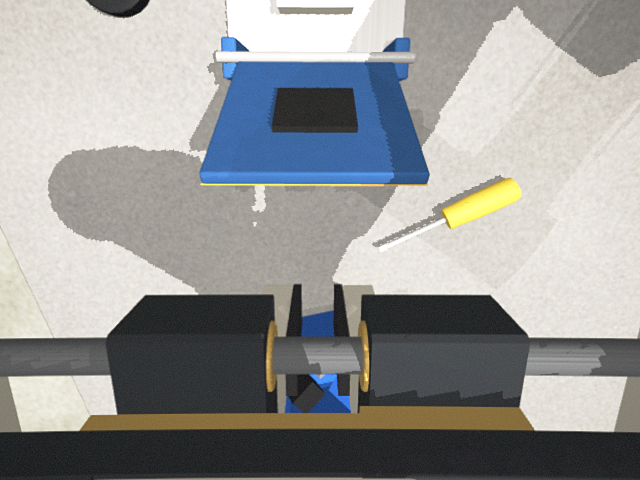

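View pics/s12.png

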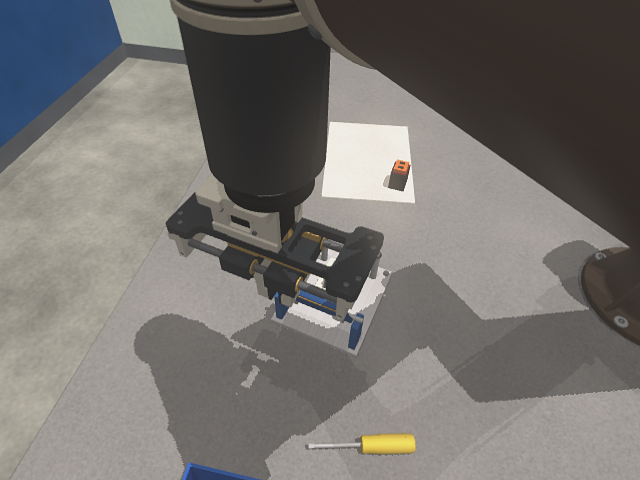

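Request:
jog_arm(series="1 0 0 0 0 0; 2.5 0 0 0 0 0; 4 0 0 0 0 0; 5.5 0 0 0 0 0; 6.5 0 0 0 0 0; 7 0 -0.5 0 0 0; 7 0 -1 0 0 0; 7 0 -1.5 0 0 0; 7 0 -2 0 0 0; 7 0 -2.2 0 0 0")

```text
clock: 20.12
position: [0.6077, 0.2878, 0.1941]
ee_rot: [-0.728, 1.569, 0.618]
force: [0.3, 0.4, -0.4]
gripper_width: 0.007
```

Run:
```python
from h import *
s,p,Rt=st(); print(s["clock"],p.round(4),(Rt.T@s["force"]).round(2),s["gripper_width"])
O=np.array([.5672,.1102,0]);a=np.radians(-12.93);X=np.array([np.cos(a),np.sin(a),0]);Y=np.array([-np.sin(a),np.cos(a),0]); print("fix xy",(p-O)@X,(p-O)@Y)
w=grab("wrist","w13"); t=grab("side","s13");
```

```text
20.1167 [0.6077 0.2878 0.1941] [ 0.38 -0.17  0.44] 0.006988398734271737
fix xy -0.0002587130572152055 0.1821447927330383
```

View pics/w13.png

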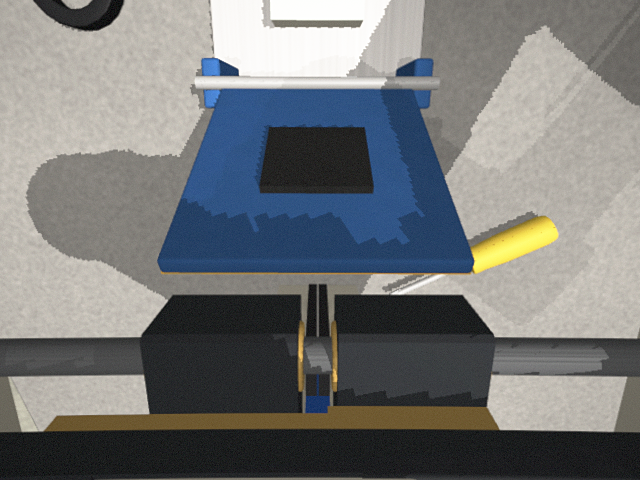

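View pics/s13.png

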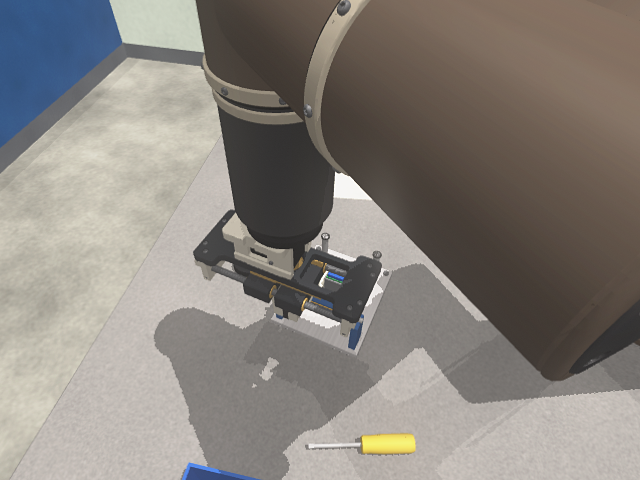

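Request:
jog_arm(series="0 0 -0.3 0 0 0; 0 0 -0.6 0 0 0; 0 0 -0.8 0 0 0; 0 0 -1 0 0 0; 0 0 -1.2 0 0 0; 0 0 -1.4 0 0 0; 0 0 -1.6 0 0 0; 0 0 -1.8 0 0 0; 0 0 -2 0 0 0; 0 0 -2.2 0 0 0")

```text
clock: 21.05
position: [0.6025, 0.2669, 0.1929]
ee_rot: [-2.393, 1.571, -1.046]
force: [0.3, 2.3, 0.8]
gripper_width: 0.002
```

Run:
```python
from h import *
s,p,Rt=st(); print(s["clock"],p.round(4),(Rt.T@s["force"]).round(2),s["gripper_width"])
w=grab("wrist","w14")
```

```text
21.05 [0.6025 0.2669 0.1929] [-0.81  0.18  2.32] 0.0019831909540408248
```

View pics/w14.png

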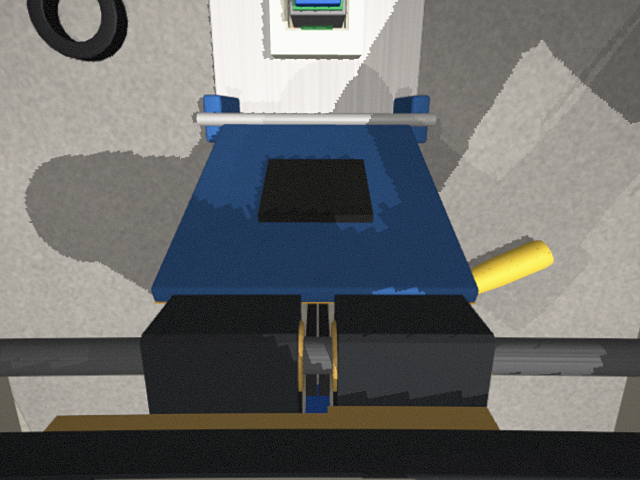

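Request:
jog_arm(series="0 0 -0.25 0 0 0; 0 0 -0.5 0 0 0; 0 0 -0.8 0 0 0; 0 0 -1.1 0 0 0; 0 0 -1.4 0 0 0; 0 0 -1.7 0 0 0; 0 0 -2 0 0 0; 0 0 -2.3 0 0 0; 0 0 -2.6 0 0 0; 0 0 -2.9 0 0 0")

```text
clock: 21.93
position: [0.596, 0.2384, 0.1928]
ee_rot: [2.568, 1.571, -2.369]
force: [0.4, 0.9, 0.3]
gripper_width: 0.003
```

Request:
jog_arm(series="0 0 -0.3 0 0 0; 0 0 -0.6 0 0 0; 0 0 -0.9 0 0 0; 0 0 -1.2 0 0 0; 0 0 -1.5 0 0 0; 0 0 -1.8 0 0 0; 0 0 -2.1 0 0 0; 0 0 -2.4 0 0 0; 0 0 -2.7 0 0 0; 0 0 -3 0 0 0")

```text
clock: 22.77
position: [0.5894, 0.2092, 0.1929]
ee_rot: [0.92, 1.571, 2.266]
force: [-0.2, 0.2, 1.0]
gripper_width: 0.007
```

Run:
```python
from h import *
s,p,Rt=st(); print(s["clock"],p.round(4),(Rt.T@s["force"]).round(2),s["gripper_width"])
O=np.array([.5672,.1102,0]);a=np.radians(-12.93);X=np.array([np.cos(a),np.sin(a),0]);Y=np.array([-np.sin(a),np.cos(a),0]); print("fix xy",(p-O)@X,(p-O)@Y)
w=grab("wrist","w15")
```

```text
22.7667 [0.5894 0.2092 0.1929] [-0.95  0.21  0.13] 0.007298633098624685
fix xy -0.0005593947277958283 0.10149425650152388
```

View pics/w15.png

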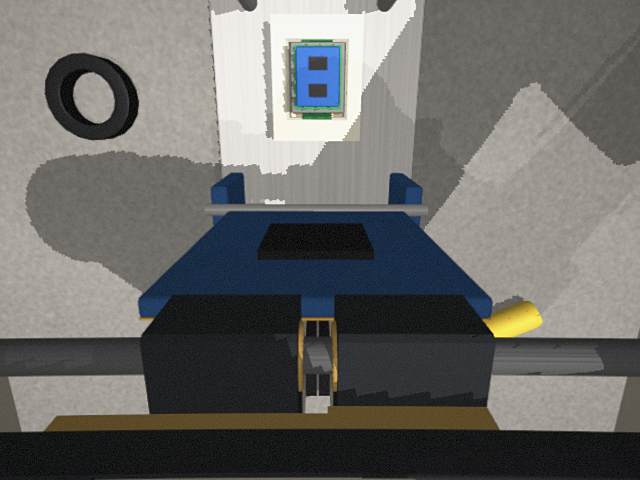

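Request:
jog_arm(series="0 0 -0.3 0 0 0; 0 0 -0.6 0 0 0; 0 0 -0.9 0 0 0; 0 0 -1.1 0 0 0; 0 0 -1.3 0 0 0; 0 0 -1.5 0 0 0; 0 0 -1.7 0 0 0; 0 0 -1.9 0 0 0; 0 0 -2.1 0 0 0; 0 0 -2.3 0 0 0")

```text
clock: 23.65
position: [0.5843, 0.1869, 0.1929]
ee_rot: [2.596, 1.571, -2.341]
force: [0.2, -0.2, -0.6]
gripper_width: 0.003
```

Run:
```python
from h import *
s,p,Rt=st(); print(s["clock"],p.round(4),(Rt.T@s["force"]).round(2),s["gripper_width"])
w=grab("wrist","w16")
```

```text
23.65 [0.5843 0.1869 0.1929] [ 0.58 -0.19 -0.16] 0.0029217015062471693
```

View pics/w16.png

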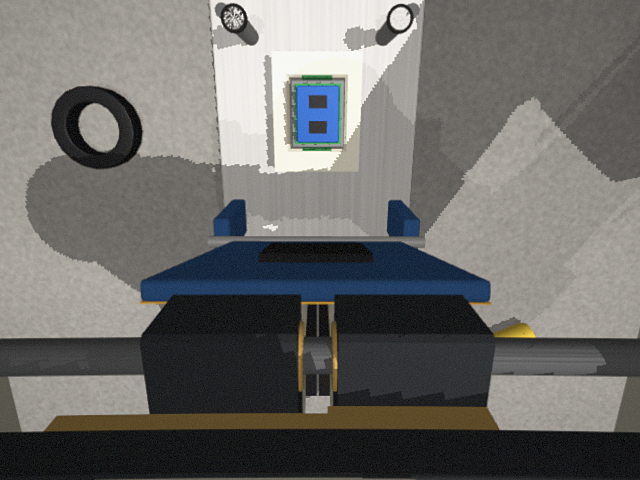

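Request:
jog_arm(series="0 0 -0.2 0 0 0; 0 0 -0.4 0 0 0; 0 0 -0.6 0 0 0; 0 0 -0.8 0 0 0; 0 0 -1 0 0 0; 0 0 -1.2 0 0 0; 0 0 -1.4 0 0 0; 0 0 -1.6 0 0 0; 0 0 -1.8 0 0 0; 0 0 -2 0 0 0")

```text
clock: 24.53
position: [0.5798, 0.1674, 0.1929]
ee_rot: [-3.031, 1.571, -1.684]
force: [0.1, 0.3, -0.2]
gripper_width: 0.002
```

Run:
```python
from h import *
s,p,Rt=st(); print(s["clock"],p.round(4),(Rt.T@s["force"]).round(2),s["gripper_width"])
w=grab("wrist","w17")
```

```text
24.5333 [0.5798 0.1674 0.1929] [ 0.21 -0.06  0.32] 0.0023208120233653685
```

View pics/w17.png

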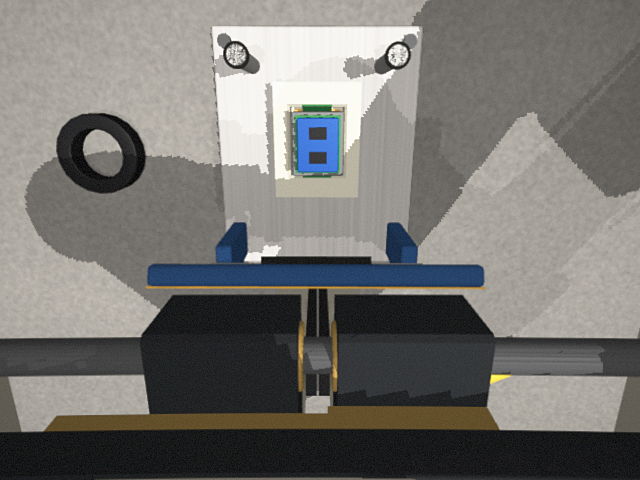

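Request:
jog_arm(series="0 0 -0.1 0 0 0; 0 0 -0.2 0 0 0; 0 0 -0.3 0 0 0; 0 0 -0.4 0 0 0; 0 0 -0.5 0 0 0; 0 0 -0.6 0 0 0; 0 0 -0.7 0 0 0; 0 0 -0.8 0 0 0; 0 0 -0.9 0 0 0; 0 0 -1 0 0 0")

```text
clock: 25.42
position: [0.5777, 0.1577, 0.1929]
ee_rot: [-1.534, 1.571, -0.187]
force: [-0.8, 1.2, -0.4]
gripper_width: 0.001
```

Run:
```python
from h import *
s,p,Rt=st(); print(s["clock"],p.round(4),(Rt.T@s["force"]).round(2),s["gripper_width"])
w=grab("wrist","w18")
```

```text
25.4167 [0.5777 0.1577 0.1929] [0.44 1.04 1.02] 0.0012647567839698202
```

View pics/w18.png

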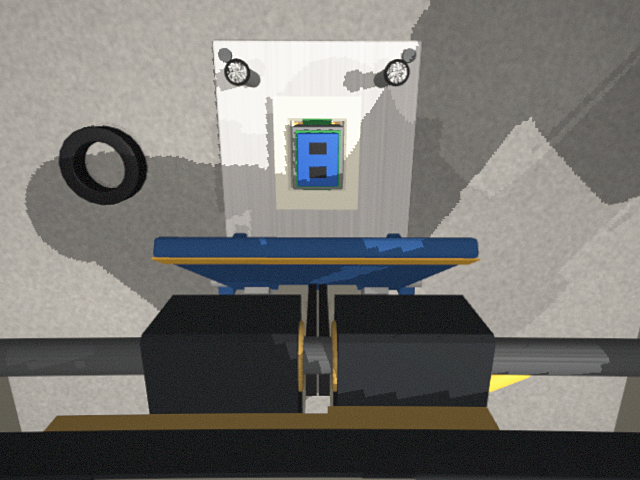

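Request:
jog_arm(series="0 0 0 0 0 0; 0 0 0 0 0 0; 0 0 0 0 0 0; 0 0 0 0 0 0; 0 0 0 0 0 0; 0 0 0 0 0 0; 0 0 0 0 0 0; 0 0 0 0 0 0; 0 0 0 0 0 0; 0 0 0 0 0 0")

```text
clock: 26.3
position: [0.5776, 0.1578, 0.1929]
ee_rot: [0.492, 1.571, 1.839]
force: [0.2, 0.6, -0.7]
gripper_width: 0.004
```

Run:
```python
from h import *
s,p,Rt=st(); print(s["clock"],p.round(4),(Rt.T@s["force"]).round(2),s["gripper_width"])
w=grab("wrist","w19")
```

```text
26.3 [0.5776 0.1578 0.1929] [ 0.72 -0.08  0.65] 0.0037946264640797847
```

View pics/w19.png

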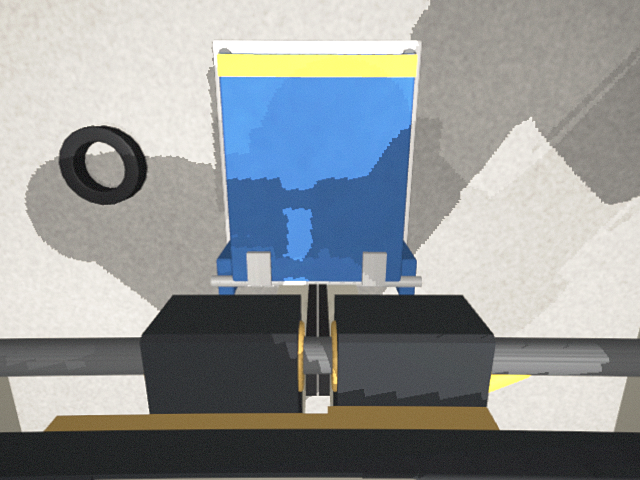

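The lid has fallen shut: its yellow edge is at v≈66, over the rest posts. I'll back away and check it.

Request:
jog_arm(series="-0.5 0 0 0 0 0; -1.5 0 0 0 0 0; -3 0 0 0 0 0; -5 0 0 0 0 0; -7 0 0 0 0 0; -8.5 0 0 0 0 0; -9.5 0 0 0 0 0; -10 0 0 0 0 0; -10 0 0 0 0 0; -10 0 0 0 0 0")

```text
clock: 27.18
position: [0.5774, 0.1578, 0.2924]
ee_rot: [1.699, 1.57, 3.046]
force: [0.2, 0.5, -0.7]
gripper_width: 0.003
```

Run:
```python
from h import *
s,p,Rt=st(); print(s["clock"],p.round(4),(Rt.T@s["force"]).round(2))
w=grab("wrist","w20"); t=grab("top","t20"); sd=grab("side","s20")
P,ok=cloud(w)
O=np.array([.5672,.1102,0]);a=np.radians(-12.93);X=np.array([np.cos(a),np.sin(a),0]);Y=np.array([-np.sin(a),np.cos(a),0])
q=P[ok]-O; f=np.c_[q@X,q@Y,q[:,2]]; m=(abs(f[:,0])<.055)&(f[:,1]>-.06)&(f[:,1]<.06)&(f[:,2]>.05)&(f[:,2]<.2)
f=f[m]; c=np.linalg.lstsq(np.c_[f[:,:2],np.ones(len(f))],f[:,2],rcond=None)[0]; print(len(f),c.round(4),np.median(f[:,2]))
for nm,uv,uv0 in [("t",None,None)]: pass
t0=load("top0.npz"); print("diff spare/tape/pick px",[int(np.abs(t["frame"][y0:y1,x0:x1].astype(int)-t0["frame"][y0:y1,x0:x1]).max()) for x0,y0,x1,y1 in [(425,270,460,305),(290,148,326,184),(165,240,192,312)]])
```

```text
27.1833 [0.5774 0.1578 0.2924] [ 0.69 -0.08  0.5 ]
17319 [-0.0002 -0.0028  0.084 ] 0.08403557404504203
diff spare/tape/pick px [21, 71, 114]
```

View pics/w20.png

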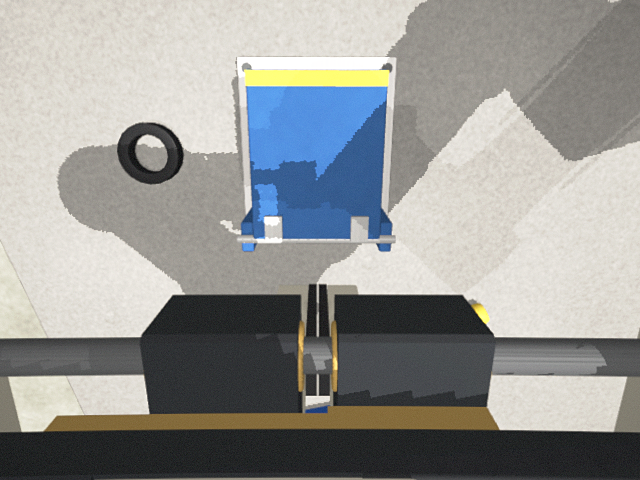

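View pics/s20.png

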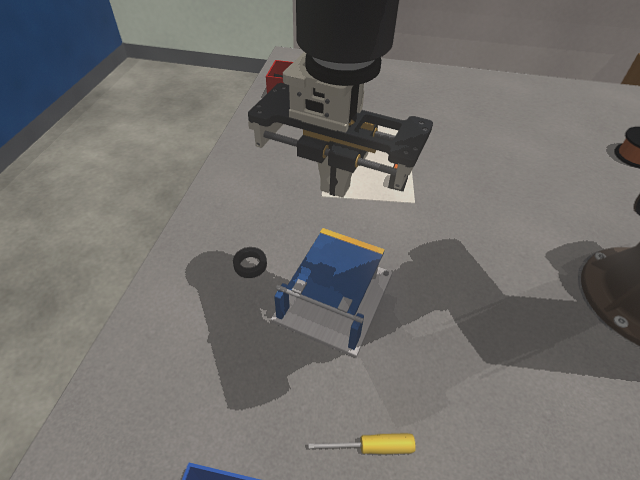

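View pics/t20.png

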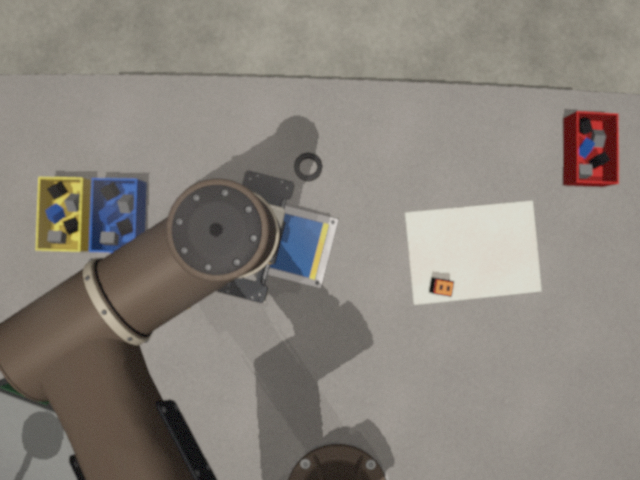

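The lid is level (slope 0.003 rad, top near 84 mm), and the spare, tape and pick sit at the same pixels as at the start. The arm is clear, so I'm handing in.

```bash
python3 -c "
from rig import job
print(job.finish_job())"
```

```text
the job is handed in; nothing more can be done
None
```

The grey connector is seated upright in the nest with the lid shut over it. I handed the job in at about 27 s on the robot's clock.

- **Connector:** I pressed it past the jaws, with a peak of about 18 N partway and a steady 6.5 N over the last few millimetres. I then held it on the floor at 16.4 N total for about 0.5 s. That is about 10 N on the contacts, worked out by subtracting the jaw load rather than measured directly. I unloaded the arm before letting go.
- **Seating check:** By depth image, the insert top stood 31.7 mm above the nest block, against 32 mm when fully home.
- **Lid:** I pushed it from behind with the fingers shut. The highest force reading was about 2.3 N, read only at the end of each move. It tipped past upright and fell shut without the robot touching it. Afterwards it measured level within 0.003 rad.
- **Bystanders:** The black connector, tape and pick looked in place in the last pictures. A raw pixel comparison showed changes around the tape and pick. I put those down to the arm and its shadow, but did not measure the objects again.

**Disagreements:** The side camera's first estimate of the fixture was about 4–5 mm off the top and wrist cameras, so I relied on those two. The arm also sagged about 1.5 mm sideways under the jaw load, and I corrected for that from the wrist picture partway through the insertion.

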